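# Close the filter housing: run down four cover knobs crosswise

### The job

Close the cover of the green filter housing with its four black knobs, in two passes, both crosswise (a knob, then the one diagonally opposite, then the other two). First turn each knob about a fifth of a turn clockwise, so that the cover goes down a little and evenly without cocking; then go round again and turn each on by feel until it comes up hand-tight, with the cover fully home and level, and stop there: do not force any knob.

Things in the scene. Friction and masses are not known exactly. Their poses are not given: they have to be found in the camera images.
- housing: Green square filter housing, fixed to the bench, 196x196 mm at its foot; origin at the centre of its underside, z up, x and y along its sides. Under each knob is a metal seat for the cover, 58.7 to 61.2 mm above the origin (all four alike, but unknown, and hidden by the cover). Eight small steel tabs at the cover's edges (top 70 mm above the origin) guide it; a brass port on each of two sides.
- cover: Loose aluminium cover 162x162x10 mm, 0.9 kg, with a low dome (18 mm above its underside), lying on the housing under the knobs; origin at the centre of its underside. Four light spring pins (3 to 6 N each) hold its underside 64 mm above the housing's origin at the start; fully home it rests level on the four hidden seats, 2.8 to 5.3 mm lower.
- knob_1: Knob 1, near left (x -58, y +58 mm in the housing's frame), opposite knob 3. Black bar knob with a small yellow cap disc. Origin on its axis, at the underside of its 10 mm foot that presses on the cover; z up. The bar to grip lies along the knob's x axis: 46 mm long, 16 mm thick, from 14 to 36 mm above the origin; hold it at about 25 mm. Below it a round collar, 34 mm.
- knob_2: Knob 2, far left (x +58, y +58 mm in the housing's frame), opposite knob 4. Like knob_1. Turning a knob clockwise seen from above runs it down its fixed stud 2.5 mm per radian (16 mm a turn), so the hand must go down with it. Let go, a tight knob springs back up to 0.3 rad and then stays, still pressing the cover.
- knob_3: Knob 3, far right (x +58, y -58 mm in the housing's frame), opposite knob 1. Like knob_1. Torque to turn a knob: drag of 0.06 N m either way until the cover is home, then climbing by about 0.8 N m per radian; 0.2 to 0.3 N m is hand-tight, over 0.45 too much. If the hand settles back after a turn, the drag reverses and it feels 0.1 to 0.2 N m less (-0.06 free, 0.05 to 0.12 hand-tight).
- knob_4: Knob 4, near right (x -58, y -58 mm in the housing's frame), opposite knob 2. Like knob_1. At the start each foot hangs 0.4 to 0.9 mm above the cover, each at another height; with the hidden seat height this means that the angle at which a knob gets tight is not known beforehand (1.4 to 2.7 rad from the start) and has to be felt.
Things that resemble listed ones, but are neither listed nor needed, are in the scene too. Of the things that look like the cover, the larger one is meant.

How it is judged:
By the outcome, as a careful person would: the job done as asked, in the order asked, and still so for the second after the job is handed in, with the robot touching nothing.
It also fails if it takes over 72 s, if anything falls off the work surface, if the arm or the gripper's body presses on something with over 40 N, if the wrist force passes 120 N, or if a joint passes its speed limit or range.

### The arm

A 6-joint arm with a two-finger parallel gripper is mounted at the origin on a cart in front of the work surface, level with it; the furniture and walls round the work are solid. World frame = base frame: x ahead of the robot, y to its left, z up, the work surface at z = 0. Lengths are in m, angles in rad, forces in N, time in s.
With the tool pointing down it reaches from about 0.35 to 0.775 m from the base axis. Payload 5.5 kg.
Tool frame: the origin (TCP) lies at the very end of the fingers, on their centre line; the grasp point (between the pads) lies hold_point_z behind it (hold_point_z is the distance from the TCP to the grasp point, in m); x points along the fingers, y is the direction in which the jaws open and shut, and the axes are right-handed (so a half turn about x gives the same grasp; the last joint's range is limited). The gripper opens to 85 mm and grips with 20 to 120 N. Pads are 22 mm wide; open, the fingers measure 114 mm over their backs; the gripper's body (76 mm by 85 mm) begins 54 mm behind the grasp point. The pads swing forward as they close: fully open they stand 13 mm farther back than shut.
Start: joints at [-1.412, 0.313, 0.046, 1.304, 0, 1.431], TCP at [0.169, -0.55, 0.231] pointing down, gripper open.
Joint ranges: [-2.76, 2.76], [-0.86, 1.69], [-1.03, 1.26], [-2.2, 2.34], [-1.47, 1.5], [-3.14, 3.14]. Speed limits (rad/s): [2.57, 2.57, 3.14, 3.14, 3.14, 3.14].

### API

Orientations are given as a unit quaternion [w, x, y, z].
In Python, from workcell import * gives the robot as it stands. The module is installed in compiled form; this text tells all that it offers.
- The arm moves only by the tool step_arm, never from a script. Its argument "targets" is a list of rows, each a list of 3 entries, a list of its own where there are three numbers: the turn, a rotation vector about the tool's x, y, z in degrees, then the shift along the tool's x, y, z in cm, then the finger opening in cm, from 0 to 8.54. A call has exactly 10 rows; each row shifts and turns the commanded pose from where the row before left it, along the tool's axes as they then stand; what a row does not reach is not made up. A row lasts 1/10 s, in which the tool goes at most 50 mm and 8.59 degrees, less where a joint would pass 70% of its speed; a pose out of reach is approached as far as the arm can. A call with a gripper value outside its range is refused whole. The fingers move at their own pace and stop on an object; "force" is the grip in N (left out, the last holds). Time passes only in rows, so rows that do not move let the fingers close, or fill a call up. It gives the time, the measured TCP pose, the force and the opening at its end, in the units of the state.
- get_state(): the state, without advancing time (a new reading comes with each control period).
- read_camera(name): name is "scene" or "top" or "wrist"; returns the picture (420x560x3 uint8, red, green, blue); there is no depth.
- camera_model(name): a dict with "fx", "fy", "cx", "cy" (pixels), "dist_coeffs" ([k1, k2, p1, p2, k3] as OpenCV has them; the pictures are not rectified), "xyz" and "rotation" of the camera in the world; the wrist camera has in their place "T_tool_cam" (4x4, takes a point from camera to tool coordinates, whose origin is the TCP and whose axes are the tool frame's). Camera axes: x right, y down, z forward; pixel columns grow to the right and rows downward; lengths in m; the calibration is good to about 2 mm. A picture is of the moment at which its call begins: read the wrist's pose just before it. camera_model takes no time and is no camera call.
- hand_in(): hands the job in, once; it reports no verdict.
Trained networks look in the newest picture that a camera, given by its name, has taken for a name from the list of things; names that differ only in an ending like _2 or _b are one class to them, and where a whole thing is asked for, a point or a joint stands for the part that bears it (a point fixed in the world has none). Each returns a list of dicts, best first, with "p" (0 to 1); they miss things now and then, are a little off and sometimes report something else, mostly with a low value. They report only what shows in the picture. A call takes as long as a camera call. They do not tell look-alikes from the thing itself.
- find_in(camera, label): "extent" ([left, top, width, height] in pixels, round what is visible of it).
- silhouettes(camera, label): "mask" (420x560 bool, what is visible of it) and "extent" ([left, top, width, height] in pixels, round what is visible of it).
The state is a dict: "clock": time; "joint_pos": joint angles; "qvel": joint speeds; "tau": joint torques, N m; "tcp_pos": TCP position; "orientation": TCP orientation; "wrist_force": force on the tool from outside, world axes, zero at the start; "ft_torque": the same for the moment, N m; "finger_gap": finger opening in m.
Only numpy, scipy, OpenCV 4.12 (cv2) and the standard library are available. Lean on these libraries where they do the work, as an engineer would, in place of code of your own. Each camera call takes 0.05 s, during which the arm holds its last target.

## Working session

There is one attempt and no reset: what is moved stays moved. The work goes in short steps, Python scripts to look and compute and a tool call to move; the robot and the scene stay as the last step left them, time stands still between calls to the robot, and variables do not carry over. Pictures are saved under pics/ and viewed, and the job is handed in when it is done.

Besides the shell and the picture viewer there is one more tool, called after "Request:" in YAML: its name, and indented under it one key for each argument. step_arm: Moves the arm, as the interface text tells. Its arguments: {"type":"object","properties":{"targets":{"type":"array","items":{"type":"array"}},"force":{"type":"number"}},"required":["targets"]}

```bash
mkdir -p pics; ls
python3 - <<'E'
from workcell import *
import cv2, numpy as np
s=get_state()
for k,v in s.items(): print(k,np.round(v,4))
for n in ["scene","top","wrist"]:
    im=read_camera(n); cv2.imwrite(f"pics/{n}0.png",im[:,:,::-1]); m=camera_model(n)
    np.set_printoptions(suppress=True,precision=4)
    print(n,{k:np.array(v) for k,v in m.items()})
print(get_state()['clock'])
try: print(hold_point_z)
except Exception as e: print(e)
import workcell; print(dir(workcell))
E
```

```text
pics
clock 0.0
joint_pos [-1.4116  0.314   0.045   1.3036  0.      1.4312]
qvel [ 0.001   0.0013 -0.0003 -0.0007 -0.0009 -0.0005]
tau [ 1.30000e-03 -4.80627e+01  2.98533e+01  1.94000e-02 -1.00000e-04
 -0.00000e+00]
tcp_pos [ 0.1692 -0.549   0.2304]
orientation [-0.1046 -0.6992 -0.1059  0.6992]
wrist_force [-0.5923 -1.1455 -1.1586]
ft_torque [-0.0134 -0.0404 -0.0155]
finger_gap 0.0852
scene {'fx': array(493.6311), 'fy': array(493.6311), 'cx': array(277.3586), 'cy': array(202.4315), 'dist_coeffs': array([-0.1773,  0.    ,  0.    ,  0.    ,  0.    ]), 'xyz': array([-0.4188, -0.3986,  0.515 ]), 'rotation': array([-0.4716,  0.7057, -0.4398,  0.2937])}
top {'fx': array(515.8675), 'fy': array(515.8675), 'cx': array(282.4833), 'cy': array(213.6928), 'dist_coeffs': array([0.0255, 0.    , 0.    , 0.    , 0.    ]), 'xyz': array([0.2512, 0.06  , 1.2401]), 'rotation': array([-0.071 ,  0.7073, -0.6999,  0.0695])}
wrist {'fx': array(367.5429), 'fy': array(367.5429), 'cx': array(281.2598), 'cy': array(212.7355), 'dist_coeffs': array([-0.0529,  0.    ,  0.    ,  0.    ,  0.    ]), 'T_tool_cam': array([[-0.0004, -0.2806,  0.9598, -0.1436],
       [ 1.    ,  0.0004,  0.0005, -0.0004],
       [-0.0005,  0.9598,  0.2806, -0.0712],
       [ 0.    ,  0.    ,  0.    ,  1.    ]])}
0.15
0.0187
['MotionError', '__builtins__', '__cached__', '__doc__', '__file__', '__loader__', '__name__', '__package__', '__spec__', 'camera_model', 'find_in', 'get_state', 'hand_in', 'hold_point_z', 'read_camera', 'silhouettes']
```

View pics/scene0.png

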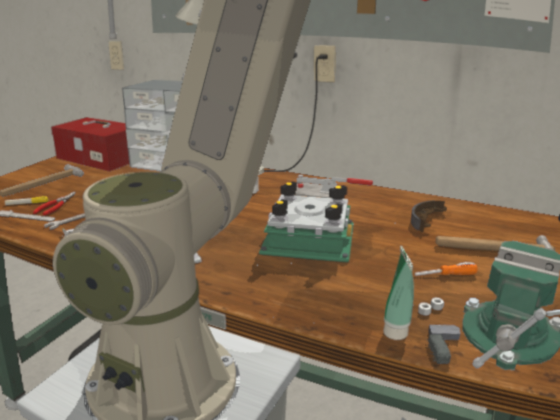

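View pics/top0.png

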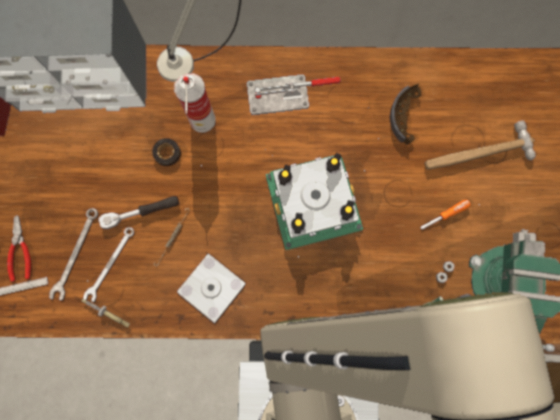

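View pics/wrist0.png

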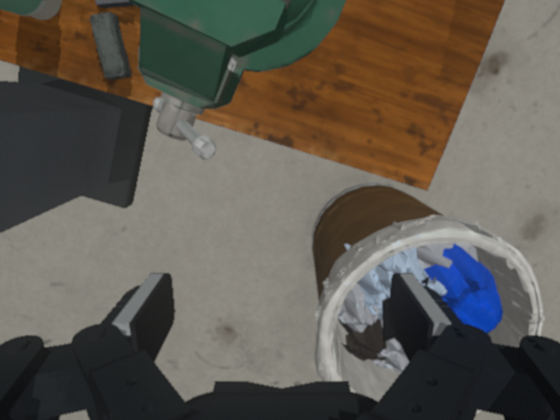

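The top view shows the green housing at about (313,200), with the knobs' yellow caps at (285,175), (334,163), (298,223) and (348,211). The look-alike is a smaller loose plate at (211,288). I choose the larger cover, the one on the green housing. Next I'll triangulate the caps.

```bash
cat > h.py <<'E'
import numpy as np, cv2
from scipy.spatial.transform import Rotation as R
from workcell import *
np.set_printoptions(suppress=True,precision=4)
def q2R(q): return R.from_quat([q[1],q[2],q[3],q[0]]).as_matrix()
def cam(n,state=None):
    m=camera_model(n); K=np.array([[m['fx'],0,m['cx']],[0,m['fy'],m['cy']],[0,0,1.]]); d=np.array(m['dist_coeffs'],float)
    if n=='wrist':
        T=np.eye(4);T[:3,:3]=q2R(state['orientation']);T[:3,3]=state['tcp_pos'];T=T@np.array(m['T_tool_cam']); return K,d,T[:3,:3],T[:3,3]
    r=np.array(m['rotation'],float); Rm=q2R(r) if r.size==4 else r
    return K,d,Rm,np.array(m['xyz'])
def ray(c,px):
    K,d,Rm,o=c; p=cv2.undistortPoints(np.array(px,float).reshape(-1,1,2),K,d).reshape(-1,2)
    v=np.c_[p,np.ones(len(p))]@Rm.T; return o,v/np.linalg.norm(v,axis=1,keepdims=True)
def proj(c,P):
    K,d,Rm,o=c; P=np.atleast_2d(P); rv=cv2.Rodrigues(Rm.T)[0]; return cv2.projectPoints(P,rv,-Rm.T@o,K,d)[0].reshape(-1,2)
def tri(obs):
    A=np.zeros((3,3));b=np.zeros(3)
    for o,v in obs:
        M=np.eye(3)-np.outer(v,v);A+=M;b+=M@o
    X=np.linalg.solve(A,b); return X,[np.linalg.norm((np.eye(3)-np.outer(v,v))@(X-o)) for o,v in obs]
def yellow(im,amin=6):
    h=cv2.cvtColor(im,cv2.COLOR_RGB2HSV); m=cv2.inRange(h,(20,130,120),(35,255,255))
    n,l,st,c=cv2.connectedComponentsWithStats(m); return [(c[i].round(1).tolist(),int(st[i,4])) for i in range(1,n) if st[i,4]>=amin]
E
python3 - <<'E'
from h import *
for n in ["top","scene"]:
    im=cv2.imread(f"pics/{n}0.png")[:,:,::-1].copy(); print(n,yellow(im,4))
    x,y,w,hh=(255,140,120,110) if n=="top" else (250,170,120,100)
    cv2.imwrite(f"pics/{n}_crop.png",cv2.resize(im[y:y+hh,x:x+w,::-1],None,fx=6,fy=5.4 if n=='top' else 6,interpolation=cv2.INTER_CUBIC))
E
```

```text
top [([333.9, 160.9], 41), ([284.9, 173.3], 41), ([275.4, 208.0], 5), ([278.1, 210.2], 8), ([348.1, 209.0], 44), ([297.9, 222.1], 43)]
scene [([288.5, 183.1], 16), ([337.7, 186.9], 15), ([39.3, 199.0], 92), ([279.5, 202.0], 18), ([334.0, 206.0], 17), ([348.9, 229.3], 23)]
```

View pics/top_crop.png

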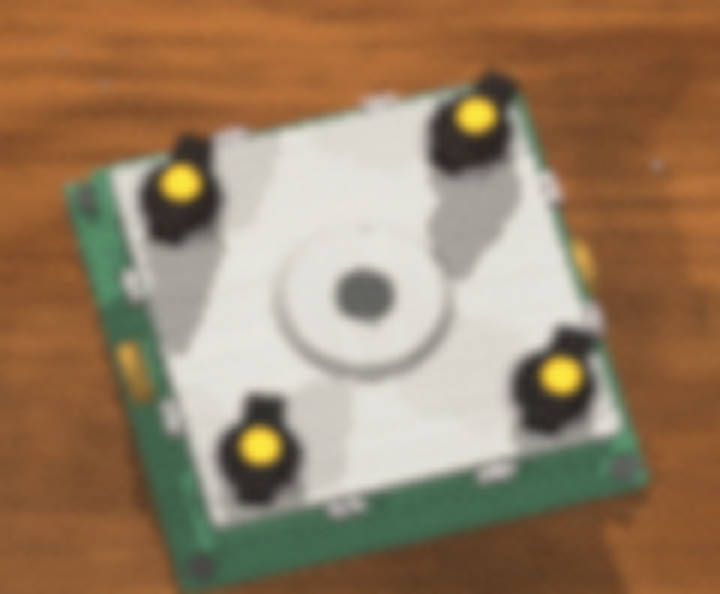

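View pics/scene_crop.png

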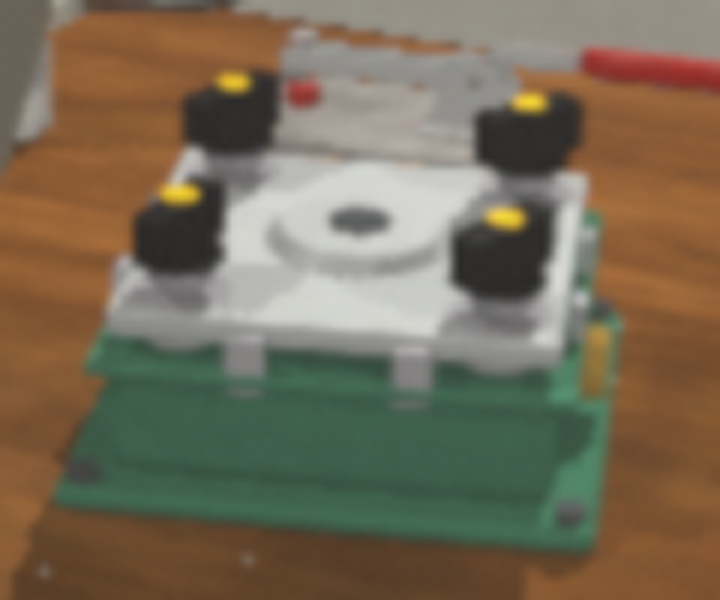

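Run:
```python
from h import *
t={1:[297.9,222.1],2:[284.9,173.3],3:[333.9,160.9],4:[348.1,209.0]}
s={1:[279.5,202.0],2:[288.5,183.1],3:[337.7,186.9],4:[334,206]}
ct,cs=cam('top'),cam('scene'); P={}
for k in t:
    o1,v1=ray(ct,t[k]);o2,v2=ray(cs,s[k]); X,e=tri([(o1,v1[0]),(o2,v2[0])]); P[k]=X; print(k,X,e)
m=np.mean(list(P.values()),0); print('c',m)
H={1:(-58,58),2:(58,58),3:(58,-58),4:(-58,-58)}
a=np.array([H[k] for k in H])/1000; b=np.array([P[k][:2]-m[:2] for k in H])
th=np.arctan2((a[:,0]*b[:,1]-a[:,1]*b[:,0]).sum(),(a*b).sum()); print('yaw',np.degrees(th))
c,q=np.cos(th),np.sin(th); print(a@np.array([[c,q],[-q,c]])-b)
# tool axes
st=get_state(); print(q2R(st['orientation']))
```

```text
1 [0.4606 0.0287 0.1109] [np.float64(0.0005369595709437811), np.float64(0.0005369595709438327)]
2 [0.5723 0.059  0.1121] [np.float64(0.00017723557237363366), np.float64(0.00017723557237363547)]
3 [ 0.6032 -0.0525  0.1107] [np.float64(0.00033817653695277514), np.float64(0.0003381765369527598)]
4 [ 0.4916 -0.0837  0.1106] [np.float64(0.0007755995247957854), np.float64(0.0007755995247957321)]
c [ 0.5319 -0.0121  0.1111]
yaw 15.430866908182898
[[ 0.     -0.0003]
 [ 0.0001  0.0002]
 [ 0.0001 -0.0001]
 [-0.0002  0.0002]]
[[-0.0002  0.2944 -0.9557]
 [ 0.0014 -0.9557 -0.2944]
 [-1.     -0.0014 -0.0002]]
```

Run:
```python
from h import *
cs,ct=cam('scene'),cam('top')
def at(c,px,z):
    o,v=ray(c,px); v=v[0]; return o+v*(z-o[2])/v[2]
b=at(cs,[397,328],0); print('bottle base',b)
o,v=ray(cs,[403,249]); v=v[0]; t=((b-o)[:2]@v[:2])/(v[:2]@v[:2]); print('bottle top',o+t*v)
b=at(cs,[515,335],0); print('vise base',b)
for px in ([527,243],[545,240]):
    o,v=ray(cs,px); v=v[0]; t=((b-o)[:2]@v[:2])/(v[:2]@v[:2]); print('vise top',o+t*v)
for px in ([490,285],[540,285],[520,240]): print(at(ct,px,0.1))
```

```text
bottle base [ 0.2827 -0.2824  0.    ]
bottle top [ 0.2815 -0.2759  0.1524]
vise base [ 0.3427 -0.4792  0.    ]
vise top [ 0.3441 -0.4621  0.1736]
vise top [ 0.3416 -0.4881  0.1853]
[ 0.3271 -0.3909  0.1   ]
[ 0.3286 -0.4988  0.1   ]
[ 0.4271 -0.4639  0.1   ]
```

```bash
cat >> h.py <<'E'
def plan(p0,f0,p1,f1,n,grip,easing=True):
    """n rows from commanded (p0,phi0 deg) to (p1,phi1): linear; returns rows rounded, final commanded"""
    p=np.array(p0,float);f=f0;rows=[]
    for i in range(1,n+1):
        tp=np.array(p0)+(np.array(p1)-np.array(p0))*i/n; tf=f0+(f1-f0)*i/n
        turn=round(-(tf-f),2); a=np.radians(f)
        Rt=np.c_[[0,0,-1],[-np.sin(a),np.cos(a),0],[np.cos(a),np.sin(a),0]]
        sh=np.round(Rt.T@(tp-p)*100,2); rows.append([[turn,0,0],sh.tolist(),grip]); p=p+Rt@sh/100; f=f-turn
    return rows,p,f
def phi(st):
    z=q2R(st['orientation'])[:,2]; return np.degrees(np.arctan2(z[1],z[0]))
def show(rows):
    import json; print(json.dumps(rows))
E
python3 - <<'E'
from h import *
st=get_state();print(phi(st),st['tcp_pos'])
p0=[.169,-.55,.231];f0=197.1
a,p,f=plan(p0,f0,[.25,-.43,.28],f0+24,3,5)
b,p,f=plan(p,f,[.53,-.012,.25],f0+180,19,5)
r=a+b
show(r[:10]);show(r[10:20]);show(r[20:]);print(p,f)
E
```

```text
-162.87772108350987 [ 0.1692 -0.5491  0.2306]
[[[-8.0, 0, 0], [-1.63, -3.03, -3.76], 5], [[-8.0, 0, 0], [-1.64, -2.48, -4.14], 5], [[-8.0, 0, 0], [-1.63, -1.87, -4.44], 5], [[-8.21, 0, 0], [0.16, -0.69, -2.56], 5], [[-8.21, 0, 0], [0.16, -0.32, -2.63], 5], [[-8.21, 0, 0], [0.15, 0.06, -2.64], 5], [[-8.21, 0, 0], [0.16, 0.44, -2.61], 5], [[-8.21, 0, 0], [0.16, 0.81, -2.53], 5], [[-8.21, 0, 0], [0.16, 1.16, -2.38], 5], [[-8.21, 0, 0], [0.16, 1.49, -2.19], 5]]
[[[-8.21, 0, 0], [0.15, 1.78, -1.95], 5], [[-8.21, 0, 0], [0.16, 2.05, -1.68], 5], [[-8.22, 0, 0], [0.16, 2.27, -1.38], 5], [[-8.21, 0, 0], [0.16, 2.43, -1.03], 5], [[-8.21, 0, 0], [0.15, 2.56, -0.67], 5], [[-8.21, 0, 0], [0.16, 2.64, -0.31], 5], [[-8.21, 0, 0], [0.16, 2.64, 0.08], 5], [[-8.21, 0, 0], [0.16, 2.61, 0.45], 5], [[-8.21, 0, 0], [0.16, 2.52, 0.83], 5], [[-8.21, 0, 0], [0.15, 2.37, 1.17], 5]]
[[[-8.21, 0, 0], [0.16, 2.19, 1.5], 5], [[-8.21, 0, 0], [0.16, 1.94, 1.79], 5]]
[ 0.53  -0.012  0.25 ] 377.0999999999998
```

Request:
step_arm:
  targets:
    - [[-8,0,0],[-1.6,-3.0,-3.8],5]
    - [[-8,0,0],[-1.6,-2.5,-4.1],5]
    - [[-8,0,0],[-1.6,-1.9,-4.4],5]
    - [[-8.2,0,0],[0.2,-0.7,-2.6],5]
    - [[-8.2,0,0],[0.2,-0.3,-2.6],5]
    - [[-8.2,0,0],[0.2,0.1,-2.6],5]
    - [[-8.2,0,0],[0.2,0.4,-2.6],5]
    - [[-8.2,0,0],[0.2,0.8,-2.5],5]
    - [[-8.2,0,0],[0.2,1.2,-2.4],5]
    - [[-8.2,0,0],[0.2,1.5,-2.2],5]
  force: 50

```text
clock: 1.15
tcp_pos: [0.3524, -0.2768, 0.2644]
orientation: [0.537, 0.46, 0.537, -0.46]
wrist_force: [-0.1, -0.5, -0.2]
finger_gap: 0.0499
```

Run:
```python
from h import *
st=get_state();print(st['clock'],phi(st),st['tcp_pos'],st['joint_pos'],st['finger_gap'])
r,p,f=plan(st['tcp_pos'],phi(st)+360,[.53,-.012,.25],377.1,13,5)
show(r[:10]);show(r[10:]);print(p,f)
```

```text
1.15 -81.15169443184463 [ 0.3524 -0.2768  0.2644] [-0.8453  0.0585 -0.1874  1.3252 -0.      0.5711] 0.04993737373227377
[[[-7.56, 0, 0], [0.11, 1.66, -1.8], 5], [[-7.56, 0, 0], [0.11, 1.89, -1.57], 5], [[-7.55, 0, 0], [0.11, 2.07, -1.31], 5], [[-7.56, 0, 0], [0.11, 2.23, -1.02], 5], [[-7.56, 0, 0], [0.11, 2.35, -0.72], 5], [[-7.56, 0, 0], [0.11, 2.42, -0.4], 5], [[-7.55, 0, 0], [0.11, 2.45, -0.09], 5], [[-7.56, 0, 0], [0.11, 2.44, 0.24], 5], [[-7.56, 0, 0], [0.12, 2.39, 0.56], 5], [[-7.56, 0, 0], [0.11, 2.29, 0.87], 5]]
[[[-7.56, 0, 0], [0.11, 2.16, 1.16], 5], [[-7.55, 0, 0], [0.11, 1.99, 1.43], 5], [[-7.56, 0, 0], [0.11, 1.78, 1.69], 5]]
[ 0.53  -0.012  0.25 ] 377.0983055681554
```

Run:
```python
from h import *
st=get_state()
r,p,f=plan(st['tcp_pos'],phi(st)+360,[.53,-.012,.25],363.8,10,5)
show(r);print(p,f)
```

```text
[[[-8.5, 0, 0], [0.14, 2.16, -2.34], 5], [[-8.49, 0, 0], [0.15, 2.49, -2.0], 5], [[-8.5, 0, 0], [0.14, 2.75, -1.61], 5], [[-8.49, 0, 0], [0.15, 2.96, -1.19], 5], [[-8.5, 0, 0], [0.14, 3.1, -0.73], 5], [[-8.49, 0, 0], [0.14, 3.18, -0.27], 5], [[-8.5, 0, 0], [0.15, 3.18, 0.21], 5], [[-8.49, 0, 0], [0.14, 3.12, 0.67], 5], [[-8.5, 0, 0], [0.14, 2.98, 1.12], 5], [[-8.49, 0, 0], [0.15, 2.78, 1.56], 5]]
[ 0.53   -0.0121  0.25  ] 363.7983055681554
```

Request:
step_arm:
  targets:
    - [[-8.5,0,0],[0.14,2.16,-2.34],5]
    - [[-8.5,0,0],[0.15,2.5,-2.0],5]
    - [[-8.5,0,0],[0.14,2.75,-1.6],5]
    - [[-8.5,0,0],[0.15,2.95,-1.2],5]
    - [[-8.5,0,0],[0.14,3.1,-0.73],5]
    - [[-8.5,0,0],[0.14,3.2,-0.27],5]
    - [[-8.5,0,0],[0.15,3.2,0.2],5]
    - [[-8.5,0,0],[0.14,3.1,0.67],5]
    - [[-8.5,0,0],[0.14,3.0,1.1],5]
    - [[-8.5,0,0],[0.15,2.8,1.55],5]

```text
clock: 2.15
tcp_pos: [0.5313, -0.0122, 0.2499]
orientation: [0.707, -0.024, 0.707, 0.024]
wrist_force: [0.4, -1.6, -0.3]
finger_gap: 0.05
```

Run:
```python
from h import *
import pickle
st=get_state();im=read_camera('wrist');pickle.dump((st,im),open('w1.pkl','wb'))
s2=get_state();print(st['tcp_pos'],s2['tcp_pos'],phi(st),phi(s2),st['qvel'],st['joint_pos'])
cv2.imwrite('pics/w1.png',im[:,:,::-1]); y=yellow(im);print(y)
t={1:[297.9,222.1],2:[284.9,173.3],3:[333.9,160.9],4:[348.1,209.0]};
P={1:[.4606,.0287,.1109],2:[.5723,.059,.1121],3:[.6032,-.0525,.1107],4:[.4916,-.0837,.1106]}
for k in P: print(k,proj(cam('wrist',st),np.array(P[k])))
```

```text
[ 0.5313 -0.0122  0.2499] [ 0.5335 -0.009   0.2494] 3.8762456237435132 4.375254391876026 [ 0.5665  0.3281  0.3794  0.0461 -0.0041 -0.9022] [-0.174   0.224  -0.0277  1.3195 -0.0002 -0.2417]
[([343.0, 109.8], 302), ([191.9, 142.3], 298), ([377.1, 162.9], 63), ([190.1, 202.3], 39), ([365.4, 252.5], 225), ([229.5, 278.7], 221), ([524.7, 354.4], 11)]
1 [[342.1638 111.108 ]]
2 [[363.5242 253.4361]]
3 [[227.7445 278.2627]]
4 [[191.0309 142.6962]]
```

View pics/w1.png

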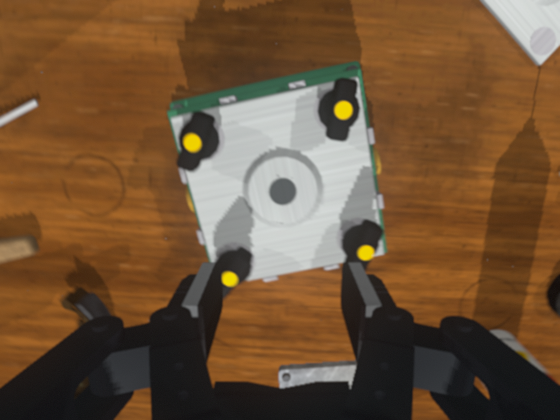

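```bash
cat > fit.py <<'E'
from h import *
P={1:[.4606,.0287,.1109],2:[.5723,.059,.1121],3:[.6032,-.0525,.1107],4:[.4916,-.0837,.1106]}
def box(c,psi):
    a=np.radians(psi);u=np.array([np.cos(a),np.sin(a),0]);v=np.array([-u[1],u[0],0]);o=np.array([c[0],c[1],0])
    return [o+sx*.023*u+sy*.008*v+[0,0,z] for sx in(-1,1) for sy in(-1,1) for z in(.0745+.014,.0745+.036)]
def mask(cm,c,psi,sh,z0):
    m=np.zeros(sh,np.uint8)
    cv2.fillConvexPoly(m,cv2.convexHull(np.round(proj(cm,np.array(box(c,psi)))).astype(np.int32)),1)
    t=np.linspace(0,2*np.pi,24); cyl=[[c[0]+.017*np.cos(k),c[1]+.017*np.sin(k),z] for k in t for z in (.0745+z0,.0745+.014)]
    cv2.fillConvexPoly(m,cv2.convexHull(np.round(proj(cm,np.array(cyl))).astype(np.int32)),1)
    return m
def fit(im,cm,k,rng,z0=.010):
    S=4
    h=cv2.cvtColor(im,cv2.COLOR_RGB2HSV); dark=((h[...,2]<70)|cv2.inRange(h,(20,130,120),(35,255,255)).astype(bool)).astype(np.uint8)
    K,d,Rm,o=cm; px=proj(cm,np.array(P[k]))[0]; r=34 if K[0,0]<400 else 18
    x,y=int(px[0])-r,int(px[1])-r; w=2*r
    dk=cv2.resize((dark[y:y+w,x:x+w]*255),None,fx=S,fy=S,interpolation=cv2.INTER_LINEAR)>127
    K2=K.copy();K2[:2]*=S;K2[0,2]=(K[0,2]-x+.5)*S-.5;K2[1,2]=(K[1,2]-y+.5)*S-.5
    out=[]
    for psi in rng:
        m=mask((K2,d,Rm,o),P[k],psi,dk.shape,z0)>0; out.append((m&dk).sum()/(m|dk).sum())
    i=int(np.argmax(out)); return rng[i],round(out[i],3)
E
python3 - <<'E'
from fit import *
import pickle
st=get_state();im=read_camera('wrist');pickle.dump((st,im),open('w2.pkl','wb'));print(st['tcp_pos'],phi(st),st['qvel'])
top=cv2.imread('pics/top0.png')[:,:,::-1].copy()
print(yellow(im))
rng=np.arange(-90,90,2)
for k in P:
    print(k,'top',fit(top,cam('top'),k,rng),'wrist',fit(im,cam('wrist',st),k,rng))
cv2.imwrite('pics/w2.png',cv2.resize(im[60:330,150:420,::-1],(600,600),interpolation=cv2.INTER_CUBIC))
E
```

```text
[ 0.5335 -0.009   0.2494] 4.375254391876026 [-0.0539 -0.0293 -0.0476  0.0148 -0.0303  0.1661]
[([338.8, 106.1], 297), ([186.4, 136.7], 277), ([373.0, 161.3], 67), ([184.4, 197.1], 48), ([359.8, 249.9], 221), ([225.1, 274.6], 135)]
1 top (np.int64(-8), np.float64(0.515)) wrist (np.int64(-6), np.float64(0.815))
2 top (np.int64(-4), np.float64(0.532)) wrist (np.int64(-12), np.float64(0.692))
3 top (np.int64(-28), np.float64(0.523)) wrist (np.int64(-26), np.float64(0.69))
4 top (np.int64(-22), np.float64(0.531)) wrist (np.int64(-18), np.float64(0.819))
```

View pics/w2.png

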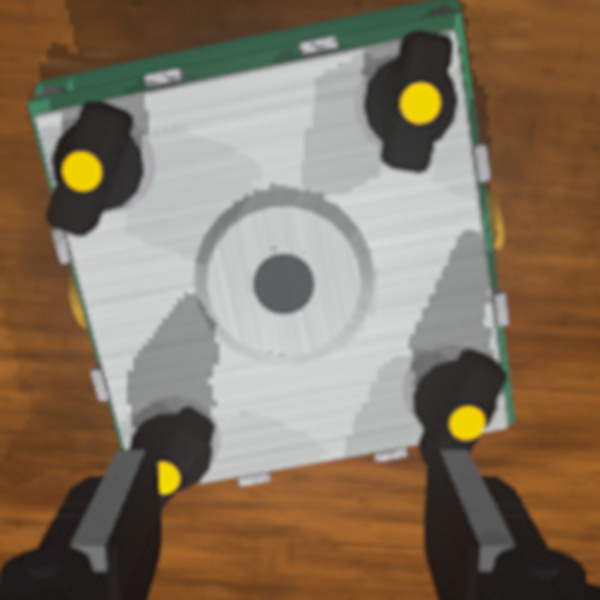

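Run:
```python
from fit import *
import pickle
st,im=pickle.load(open('w2.pkl','rb')); s=get_state(); print(s['clock'],s['joint_pos'],s['tcp_pos'],phi(s),s['ft_torque'],s['wrist_force'])
c=cam('wrist',st)
for k,px in {1:[338.8,106.1],4:[186.4,136.7],2:[359.8,249.9]}.items():
    o,v=ray(c,px);v=v[0];X=o+v*((.1112-o[2])/v[2]); print(k,X,X-P[k],proj(c,np.array(P[k])))
```

```text
2.25 [-0.1717  0.2257 -0.0269  1.3188  0.0008 -0.2393] [ 0.5321 -0.0108  0.2494] 3.878419737214025 [ 0.0221 -0.0204  0.0064] [-0.4223 -0.3937  0.5094]
1 [0.4592 0.0286 0.1112] [-0.0014 -0.0001  0.0003] [[338.6656 108.0198]]
4 [ 0.4902 -0.0837  0.1112] [-0.0014 -0.      0.0006] [[186.6279 138.538 ]]
2 [0.5714 0.0596 0.1112] [-0.0009  0.0006 -0.0009] [[359.2067 251.2921]]
```

```bash
cat >> h.py <<'E'
K={1:(.4600,.0287),2:(.5718,.0593),3:(.6027,-.0525),4:(.4910,-.0837)}
E
python3 - <<'E'
from h import *
a,p,f=plan([.5321,-.0108,.2494],3.9,[*K[1],.125],-6,5,5)
b,p,f=plan(p,f,[*K[1],.0876],-6,2,5)
show(a+b);print(p,f)
E
```

```text
[[[1.98, 0, 0], [2.49, 0.89, -1.38], 5], [[1.98, 0, 0], [2.49, 0.83, -1.42], 5], [[1.98, 0, 0], [2.48, 0.79, -1.44], 5], [[1.98, 0, 0], [2.49, 0.74, -1.47], 5], [[1.98, 0, 0], [2.49, 0.69, -1.5], 5], [[-0.0, 0, 0], [1.87, -0.0, 0.0], 5], [[-0.0, 0, 0], [1.87, -0.0, 0.0], 5]]
[0.46   0.0287 0.0876] -6.0
```

Request:
step_arm:
  targets:
    - [[2,0,0],[2.5,0.9,-1.4],5]
    - [[2,0,0],[2.5,0.83,-1.42],5]
    - [[2,0,0],[2.5,0.8,-1.44],5]
    - [[2,0,0],[2.5,0.74,-1.47],5]
    - [[2,0,0],[2.45,0.7,-1.5],5]
    - [[0,0,0],[1.9,0,0],5]
    - [[0,0,0],[1.85,0,0],5]
    - [[0,0,0],[0,0,0],5]
    - [[0,0,0],[0,0,0],1]
    - [[0,0,0],[0,0,0],1]
  force: 50

```text
clock: 3.25
tcp_pos: [0.4603, 0.0268, 0.0902]
orientation: [0.707, 0.041, 0.705, -0.04]
wrist_force: [-0.1, -1.1, 4.5]
finger_gap: 0.0215
```

```bash
cat > s.py <<'E'
from h import *
s=get_state(); print('t',s['clock'],'p',s['tcp_pos'],'phi',round(phi(s),2),'F',np.round(s['wrist_force'],1),'T',np.round(s['ft_torque'],3),'gap',round(s['finger_gap'],4),'j6',s['joint_pos'][5].round(2))
E
python3 s.py
python3 - <<'E'
from h import *
im=read_camera('wrist');cv2.imwrite('pics/w3.png',im[:,:,::-1])
E
python3 s.py
```

```text
t 3.25 p [0.4603 0.0268 0.0902] phi -6.52 F [-0.1 -1.1  4.5] T [-0.195  0.159 -0.017] gap 0.0215 j6 -0.0
t 3.3 p [0.4607 0.0277 0.0905] phi -6.49 F [-2.6  9.7 17.3] T [ 1.447  0.532 -0.026] gap 0.0149 j6 -0.0
```

View pics/w3.png

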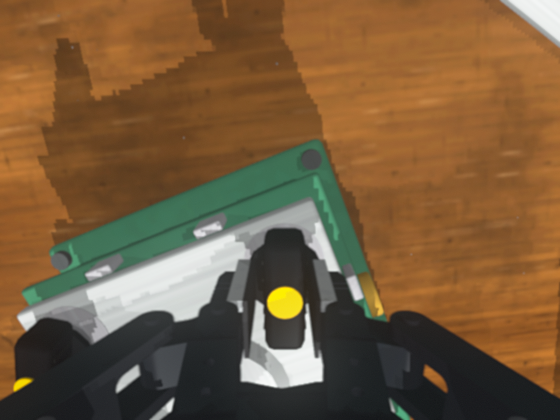

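The wrist view shows the jaws closed on the knob 1 bar, with its cap at (285,302) centred between the pads. I'll turn it 72°. The hand already presses 3 mm low, so no extra descent is needed.

Request:
step_arm:
  targets:
    - [[8,0,0],[0,0,0],1]
    - [[8,0,0],[0,0,0],1]
    - [[8,0,0],[0,0,0],1]
    - [[8,0,0],[0,0,0],1]
    - [[8,0,0],[0,0,0],1]
    - [[8,0,0],[0,0,0],1]
    - [[8,0,0],[0,0,0],1]
    - [[8,0,0],[0,0,0],1]
    - [[8,0,0],[0,0,0],1]
    - [[0,0,0],[0,0,0],1]

```text
clock: 4.3
tcp_pos: [0.4594, 0.0268, 0.0876]
orientation: [0.547, 0.449, 0.547, -0.448]
wrist_force: [3.5, 1.1, -15.7]
finger_gap: 0.0148
```

```bash
python3 s.py
```

```text
t 4.3 p [0.4594 0.0268 0.0876] phi -78.69 F [  3.5   1.1 -15.7] T [ 0.094 -0.959  0.043] gap 0.0148 j6 1.26
```

Run:
```python
from h import *
c=[.460,.0287,.0874]
a,p,f=plan(c,-78.1,[.460,.0287,.128],-78.1+8.5,1,3.6)
b,p,f=plan(p,f,[.6027,-.0528,.128],-27.1,5,3.6)
d,p,f=plan(p,f,[.6027,-.0528,.0900],-27.1,2,3.6)
show(a+b+d);print(p,f)
```

```text
[[[-8.5, 0, 0], [-4.06, 0.0, 0.0], 3.6], [[-8.5, 0, 0], [0.0, 2.11, 2.52], 3.6], [[-8.5, 0, 0], [0.0, 1.71, 2.81], 3.6], [[-8.5, 0, 0], [0.0, 1.27, 3.03], 3.6], [[-8.5, 0, 0], [0.0, 0.82, 3.18], 3.6], [[-8.5, 0, 0], [0.0, 0.34, 3.27], 3.6], [[0.0, 0, 0], [1.9, -0.0, 0.0], 3.6], [[0.0, 0, 0], [1.9, -0.0, 0.0], 3.6]]
[ 0.6027 -0.0528  0.09  ] -27.099999999999994
```

```bash
cat >> h.py <<'E'
def hop(c,f0,xy,f1,zt,zs=.128,grip=3.6):
    a,p,f=plan(c,f0,[c[0],c[1],zs],f0,1,grip)
    n=5; full=f1-f0; tr=np.sign(full)*min(abs(full),8.5*n)
    b,p,f=plan(p,f,[*xy,zs],f0+tr,n,grip)
    d,p,f=plan(p,f,[*xy,(zs+zt)/2],f1,1,grip)
    e,p,f=plan(p,f,[*xy,zt],f1,1,grip)
    o=[[[0,0,0],[0,0,0],grip]]*2
    show(o+a+b+d+e);print(p,f)
E
python3 - <<'E'
from h import *
hop([.460,.0287,.0874],-78.1,[.6027,-.0528],-27.1,.090)
E
```

```text
[[[0, 0, 0], [0, 0, 0], 3.6], [[0, 0, 0], [0, 0, 0], 3.6], [[-0.0, 0, 0], [-4.06, 0.0, 0.0], 3.6], [[-8.5, 0, 0], [0.0, 2.46, 2.18], 3.6], [[-8.5, 0, 0], [0.0, 2.1, 2.53], 3.6], [[-8.5, 0, 0], [0.0, 1.71, 2.8], 3.6], [[-8.5, 0, 0], [0.0, 1.28, 3.03], 3.6], [[-8.5, 0, 0], [0.0, 0.82, 3.19], 3.6], [[-8.5, 0, 0], [1.9, -0.0, -0.01], 3.6], [[0.0, 0, 0], [1.9, -0.0, 0.0], 3.6]]
[ 0.6027 -0.0528  0.09  ] -27.099999999999994
```

Request:
step_arm:
  targets:
    - [[0,0,0],[0,0,0],3.6]
    - [[0,0,0],[0,0,0],3.6]
    - [[0,0,0],[-4.05,0,0],3.6]
    - [[-8.5,0,0],[0,2.45,2.2],3.6]
    - [[-8.5,0,0],[0,2.1,2.5],3.6]
    - [[-8.5,0,0],[0,1.7,2.8],3.6]
    - [[-8.5,0,0],[0,1.3,3.05],3.6]
    - [[-8.5,0,0],[0,0.8,3.2],3.6]
    - [[-8.5,0,0],[1.9,0,0],3.6]
    - [[0,0,0],[1.9,0,0],3.6]

```text
clock: 5.3
tcp_pos: [0.6032, -0.0571, 0.0918]
orientation: [0.688, 0.167, 0.686, -0.167]
wrist_force: [0.0, -0.6, -0.2]
finger_gap: 0.0363
```

```bash
python3 s.py;  python3 - <<'E'
from h import *
im=read_camera('wrist');cv2.imwrite('pics/w4.png',im[:,:,::-1])
E
python3 s.py
```

```text
t 5.3 p [ 0.6032 -0.0571  0.0918] phi -27.36 F [ 0.  -0.6 -0.2] T [ 0.034  0.044 -0.01 ] gap 0.0363 j6 0.25
t 5.35 p [ 0.6018 -0.0565  0.0888] phi -27.51 F [ 3.4 -2.7  5.2] T [-0.436 -0.691 -0.068] gap 0.0364 j6 0.25
```

View pics/w4.png

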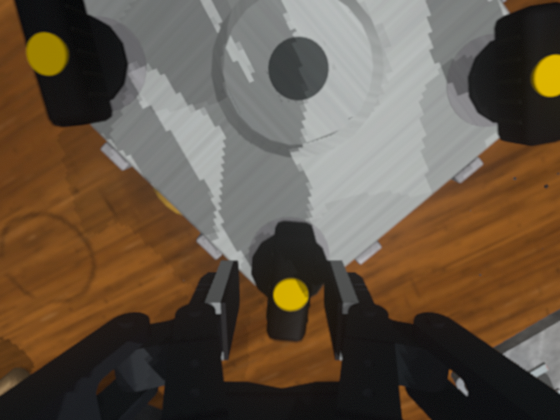

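Run:
```python
from fit import *
im=cv2.imread('pics/w4.png')[:,:,::-1].copy(); st=get_state(); c=cam('wrist',st)
for px,a in yellow(im,40):
    o,v=ray(c,px);v=v[0];X=o+v*((.1113-o[2])/v[2]); print(px,a,X)
# bar yaw for knob 2 (right in image), 4 left
```

```text
[45.7, 53.5] 1326 [ 0.4896 -0.0813  0.1113]
[547.7, 76.0] 947 [0.5689 0.0571 0.1113]
[166.2, 202.3] 59 [ 0.5486 -0.0729  0.1113]
[290.2, 294.6] 889 [ 0.5994 -0.0512  0.1113]
```

Request:
step_arm:
  targets:
    - [[0,0,0],[-0.3,0.3,-0.1],3.6]
    - [[0,0,0],[0,0,0],3.6]
    - [[0,0,0],[0,0,0],1]
    - [[0,0,0],[0,0,0],1]
    - [[0,0,0],[0,0,0],1]
    - [[0,0,0],[0,0,0],1]
    - [[8,0,0],[0.035,0,0],1]
    - [[8,0,0],[0.035,0,0],1]
    - [[8,0,0],[0.035,0,0],1]
    - [[8,0,0],[0.035,0,0],1]

```text
clock: 6.35
tcp_pos: [0.602, -0.0525, 0.0938]
orientation: [0.614, 0.353, 0.612, -0.352]
wrist_force: [-2.0, 0.6, 6.1]
finger_gap: 0.0148
```

```bash
python3 s.py
```

```text
t 6.35 p [ 0.602  -0.0525  0.0938] phi -59.78 F [-2.   0.6  6.1] T [0.198 0.242 0.029] gap 0.0148 j6 0.82
```

Request:
step_arm:
  targets:
    - [[8,0,0],[0.035,0,0],1]
    - [[8,0,0],[0.035,0,0],1]
    - [[8,0,0],[0.035,0,0],1]
    - [[8,0,0],[0.035,0,0],1]
    - [[8,0,0],[0.035,0,0],1]
    - [[0,0,0],[0,0,0],1]
    - [[0,0,0],[0,0,0],4]
    - [[0,0,0],[0,0,0],4]
    - [[0,0,0],[-3.8,0,0],4]
    - [[0,0,0],[0,0,0],4]

```text
clock: 7.35
tcp_pos: [0.604, -0.0533, 0.1326]
orientation: [0.459, 0.541, 0.455, -0.538]
wrist_force: [1.4, 0.6, 1.1]
finger_gap: 0.0398
```

```bash
python3 s.py
python3 - <<'E'
from fit import *
im=read_camera('wrist'); st=get_state();cv2.imwrite('pics/w5.png',im[:,:,::-1]); c=cam('wrist',st)
for px,a in yellow(im,40):
    o,v=ray(c,px);v=v[0];X=o+v*((.1113-o[2])/v[2]); print(px,a,X)
rng=np.arange(-120,40,2)
print(fit(im,c,2,rng),fit(im,c,3,rng),fit(im,c,4,rng))
E
python3 s.py
```

```text
t 7.35 p [ 0.604  -0.0533  0.1326] phi -99.47 F [1.4 0.6 1.1] T [-0.012 -0.098  0.013] gap 0.0398 j6 1.52
[156.8, 20.2] 910 [0.5706 0.0595 0.1113]
[84.8, 31.4] 142 [0.5398 0.061  0.1113]
[277.2, 255.8] 551 [ 0.6018 -0.0506  0.1113]
[73.7, 337.1] 87 [ 0.4883 -0.0789  0.1113]
t 7.4 p [ 0.6033 -0.0532  0.131 ] phi -99.47 F [ 0.8  0.4 -1.1] T [ 0.075  0.027 -0.016] gap 0.0398 j6 1.52Traceback (most recent call last):
  File "<stdin>", line 6, in <module>
  File "fit.py", line 17, in fit
    dk=cv2.resize((dark[y:y+w,x:x+w]*255),None,fx=S,fy=S,interpolation=cv2.INTER_LINEAR)>127
       ~~~~~~~~~~^^^^^^^^^^^^^^^^^^^^^^^^^^^^^^^^^^^^^^^^^^^^^^^^^^^^^^^^^^^^^^^^^^^^^^^
cv2.error: OpenCV(4.12.0) /io/opencv/modules/imgproc/src/resize.cpp:4208: error: (-215:Assertion failed) !ssize.empty() in function 'resize'
```

View pics/w5.png

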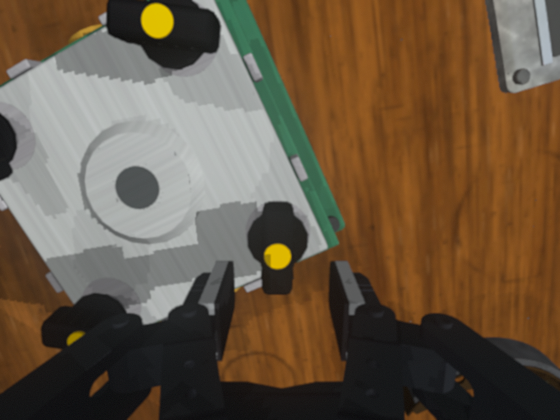

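Run:
```python
from h import *
s=get_state()
a,p,f=plan([.6033,-.0532,.1308],-99.5,[.571,.0592,.1308],-99.5+68,8,4)
b,p,f=plan(p,f,[.571,.0592,.0915],-15,2,4)
show(a+b);print(p,f)
```

```text
[[[-8.5, 0, 0], [0.0, -0.63, -1.32], 4], [[-8.5, 0, 0], [0.0, -0.43, -1.4], 4], [[-8.5, 0, 0], [0.0, -0.22, -1.44], 4], [[-8.5, 0, 0], [0.0, 0.0, -1.46], 4], [[-8.5, 0, 0], [0.0, 0.22, -1.45], 4], [[-8.5, 0, 0], [0.0, 0.43, -1.4], 4], [[-8.5, 0, 0], [0.0, 0.62, -1.32], 4], [[-8.5, 0, 0], [0.0, 0.82, -1.21], 4], [[-8.25, 0, 0], [1.96, 0.0, 0.0], 4], [[-8.25, 0, 0], [1.97, 0.0, 0.0], 4]]
[0.571  0.0592 0.0915] -15.0
```

Request:
step_arm:
  targets:
    - [[-8.5,0,0],[0,-0.63,-1.32],4]
    - [[-8.5,0,0],[0,-0.43,-1.4],4]
    - [[-8.5,0,0],[0,-0.22,-1.44],4]
    - [[-8.5,0,0],[0,0,-1.46],4]
    - [[-8.5,0,0],[0,0.22,-1.45],4]
    - [[-8.5,0,0],[0,0.43,-1.4],4]
    - [[-8.5,0,0],[0,0.62,-1.32],4]
    - [[-8.5,0,0],[0,0.82,-1.21],4]
    - [[-8.25,0,0],[1.95,0,0],4]
    - [[-8.25,0,0],[1.95,0,0],4]

```text
clock: 8.4
tcp_pos: [0.5692, 0.0602, 0.0889]
orientation: [0.702, 0.09, 0.701, -0.09]
wrist_force: [0.4, -0.7, -0.8]
finger_gap: 0.0399
```

```bash
python3 s.py
python3 - <<'E'
from fit import *
s=get_state();c=cam('wrist',s);im=read_camera('wrist'); cv2.imwrite('pics/w6.png',im[:,:,::-1])
for px,a in yellow(im,40):
    o,v=ray(c,px);v=v[0];X=o+v*((.1113-o[2])/v[2]); print(px,a,X)
E
python3 s.py
```

```text
t 8.4 p [0.5692 0.0602 0.0889] phi -14.57 F [ 0.4 -0.7 -0.8] T [-0.033 -0.019  0.003] gap 0.0399 j6 0.22
[92.2, 19.6] 1407 [0.4604 0.029  0.1113]
[278.0, 115.0] 301 [0.5028 0.0768 0.1113]
[294.0, 134.3] 57 [0.5099 0.0802 0.1113]
[279.6, 310.9] 930 [0.5714 0.0594 0.1113]
t 8.45 p [0.5667 0.0601 0.0851] phi -14.3 F [-0.8 -0.2 -1.9] T [-0.018  0.075 -0.03 ] gap 0.0399 j6 0.21
```

View pics/w6.png

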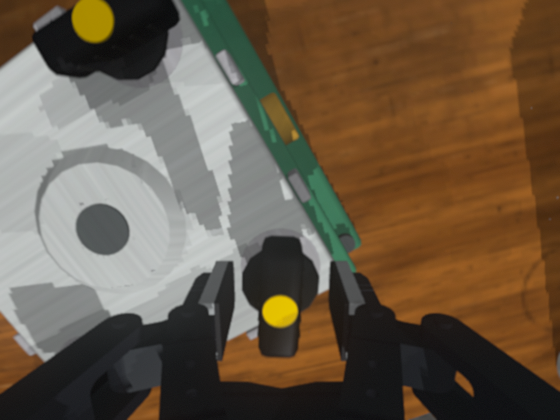

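Request:
step_arm:
  targets:
    - [[0,0,0],[-0.6,0,0.4],4]
    - [[0,0,0],[0,0,0],4]
    - [[0,0,0],[0,0,0],1]
    - [[0,0,0],[0,0,0],1]
    - [[0,0,0],[0,0,0],1]
    - [[0,0,0],[0,0,0],1]
    - [[8,0,0],[0.035,0,0],1]
    - [[8,0,0],[0.035,0,0],1]
    - [[8,0,0],[0.035,0,0],1]
    - [[8,0,0],[0.035,0,0],1]

```text
clock: 9.45
tcp_pos: [0.5732, 0.0571, 0.0955]
orientation: [0.648, 0.283, 0.647, -0.285]
wrist_force: [-3.5, -4.9, 8.4]
finger_gap: 0.015
```

```bash
python3 s.py
```

```text
t 9.45 p [0.5732 0.0571 0.0955] phi -47.38 F [-3.5 -4.9  8.4] T [-1.214  0.719  0.055] gap 0.015 j6 0.79
```

Request:
step_arm:
  targets:
    - [[8,0,0],[0.035,0,0],1]
    - [[8,0,0],[0.035,0,0],1]
    - [[8,0,0],[0.035,0,0],1]
    - [[8,0,0],[0.035,0,0],1]
    - [[8,0,0],[0.035,0,0],1]
    - [[0,0,0],[0,0,0],1]
    - [[0,0,0],[0,0,0],4]
    - [[0,0,0],[0,0,0],4]
    - [[0,0,0],[-3.8,0,0],4]
    - [[0,0,0],[0,0,0],4]

```text
clock: 10.45
tcp_pos: [0.5759, 0.0589, 0.1343]
orientation: [0.515, 0.488, 0.511, -0.485]
wrist_force: [0.2, -0.0, -0.5]
finger_gap: 0.0399
```

```bash
python3 s.py
python3 - <<'E'
from fit import *
s=get_state();c=cam('wrist',s);im=read_camera('wrist'); cv2.imwrite('pics/w7.png',im[:,:,::-1])
for px,a in yellow(im,40):
    o,v=ray(c,px);v=v[0];X=o+v*((.1113-o[2])/v[2]); print(px,a,X)
s=get_state()
print(s['tcp_pos'],phi(s),s['qvel'])
a,p,f=plan(s['tcp_pos'],phi(s),[.4905,-.083,.130],phi(s)+51,6,4)
a1,p,f=plan(p,f,[.4905,-.083,.130],-19,2,4)
b,p,f=plan(p,f,[.4905,-.083,.0925],-19,2,4)
show(a+a1+b);print(p,f)
E
```

```text
t 10.45 p [0.5759 0.0589 0.1343] phi -86.97 F [ 0.2 -0.  -0.5] T [-0.011 -0.063  0.04 ] gap 0.0399 j6 1.48
[179.3, 184.4] 463 [0.527  0.0929 0.1113]
[271.8, 254.4] 565 [0.5714 0.0603 0.1113]
[56.2, 298.0] 492 [0.4609 0.0297 0.1113]
[0.5752 0.0589 0.1327] -86.96669334242854 [-0.0011  0.0242 -0.0494 -0.0203 -0.0035 -0.0028]
[[[-8.5, 0, 0], [0.04, -1.54, 2.29], 4], [[-8.5, 0, 0], [0.05, -1.85, 2.03], 4], [[-8.5, 0, 0], [0.04, -2.14, 1.74], 4], [[-8.5, 0, 0], [0.05, -2.37, 1.4], 4], [[-8.5, 0, 0], [0.04, -2.55, 1.04], 4], [[-8.5, 0, 0], [0.05, -2.68, 0.65], 4], [[-8.48, 0, 0], [-0.0, 0.0, -0.0], 4], [[-8.49, 0, 0], [-0.0, 0.0, -0.0], 4], [[0.0, 0, 0], [1.87, 0.0, -0.0], 4], [[0.0, 0, 0], [1.88, 0.0, -0.0], 4]]
[ 0.4905 -0.083   0.0925] -18.996693342428543
```

View pics/w7.png

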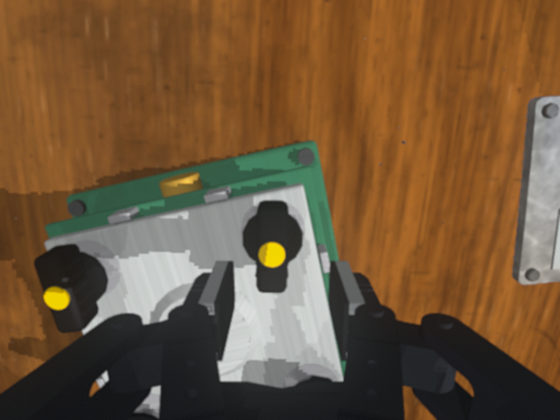

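Request:
step_arm:
  targets:
    - [[-8.5,0,0],[0.05,-1.55,2.3],4]
    - [[-8.5,0,0],[0.05,-1.85,2.0],4]
    - [[-8.5,0,0],[0.05,-2.15,1.75],4]
    - [[-8.5,0,0],[0.05,-2.35,1.4],4]
    - [[-8.5,0,0],[0.05,-2.55,1.05],4]
    - [[-8.5,0,0],[0.05,-2.7,0.65],4]
    - [[-8.5,0,0],[0,0,0],4]
    - [[-8.5,0,0],[0,0,0],4]
    - [[0,0,0],[1.85,0,0],4]
    - [[0,0,0],[1.85,0,0],4]

```text
clock: 11.5
tcp_pos: [0.4886, -0.0834, 0.0898]
orientation: [0.698, 0.117, 0.697, -0.117]
wrist_force: [-0.7, -0.2, -0.2]
finger_gap: 0.0404
```

```bash
python3 s.py
python3 - <<'E'
from fit import *
im=read_camera('wrist'); cv2.imwrite('pics/w8.png',im[:,:,::-1]); s=get_state();c=cam('wrist',s)
for px,a in yellow(im,40):
    o,v=ray(c,px);v=v[0];X=o+v*((.1113-o[2])/v[2]); print(px,a,X)
E
python3 s.py
```

```text
t 11.5 p [ 0.4886 -0.0834  0.0898] phi -18.98 F [-0.7 -0.2 -0.2] T [-0.003 -0.007  0.025] gap 0.0404 j6 -0.0
[551.8, 132.2] 561 [0.4548 0.0222 0.1113]
[282.2, 308.0] 944 [ 0.4863 -0.0819  0.1113]
t 11.55 p [ 0.4863 -0.0826  0.0865] phi -18.99 F [-1.   1.3 -2. ] T [0.038 0.102 0.012] gap 0.0399 j6 0.0
```

View pics/w8.png

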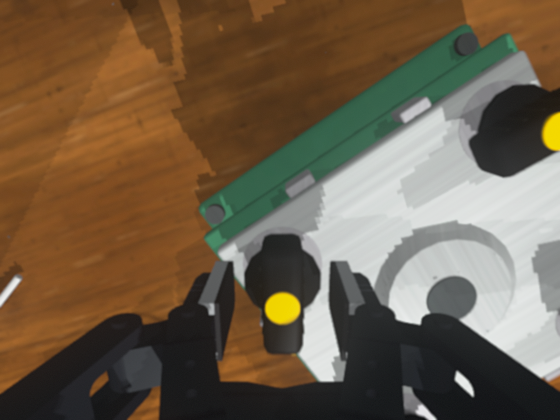

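Request:
step_arm:
  targets:
    - [[0,0,0],[-0.5,0.1,0.3],4]
    - [[0,0,0],[0,0,0],4]
    - [[0,0,0],[0,0,0],1]
    - [[0,0,0],[0,0,0],1]
    - [[0,0,0],[0,0,0],1]
    - [[0,0,0],[0,0,0],1]
    - [[8,0,0],[0.035,0,0],1]
    - [[8,0,0],[0.035,0,0],1]
    - [[8,0,0],[0.035,0,0],1]
    - [[8,0,0],[0.035,0,0],1]

```text
clock: 12.55
tcp_pos: [0.4915, -0.0848, 0.0951]
orientation: [0.638, 0.305, 0.637, -0.307]
wrist_force: [-4.0, -5.3, 7.1]
finger_gap: 0.0147
```

```bash
python3 s.py
```

```text
t 12.55 p [ 0.4915 -0.0848  0.0951] phi -51.35 F [-4.  -5.3  7.1] T [-1.002  0.729  0.061] gap 0.0147 j6 0.57
```

Request:
step_arm:
  targets:
    - [[8,0,0],[0.035,0,0],1]
    - [[8,0,0],[0.035,0,0],1]
    - [[8,0,0],[0.035,0,0],1]
    - [[8,0,0],[0.035,0,0],1]
    - [[8,0,0],[0.035,0,0],1]
    - [[0,0,0],[0,0,0],1]
    - [[0,0,0],[0,0,0],4]
    - [[0,0,0],[0,0,0],4]
    - [[0,0,0],[-4.2,0,0],4]
    - [[0,0,0],[0,0,0],4]

```text
clock: 13.55
tcp_pos: [0.4942, -0.0839, 0.1383]
orientation: [0.498, 0.505, 0.494, -0.503]
wrist_force: [0.9, 0.1, -0.0]
finger_gap: 0.0402
```

```bash
python3 s.py
python3 - <<'E'
from fit import *
im=read_camera('wrist'); cv2.imwrite('pics/w9.png',im[:,:,::-1]); s=get_state();c=cam('wrist',s)
im=read_camera('scene'); cv2.imwrite('pics/s9.png',cv2.resize(im[170:270,250:370,::-1],None,fx=6,fy=6,interpolation=cv2.INTER_CUBIC))
s=get_state()
print(s['tcp_pos'],phi(s))
a,p,f=plan(s['tcp_pos'],phi(s),[.4605,.0285,.130],-78.5,4,4)
b,p,f=plan(p,f,[.4605,.0285,.0915],-78.5,3,4)
show(a+b);print(p,f)
E
```

```text
t 13.55 p [ 0.4942 -0.0839  0.1383] phi -90.95 F [ 0.9  0.1 -0. ] T [-0.062  0.008 -0.08 ] gap 0.0402 j6 1.26
[ 0.4925 -0.0834  0.1352] -90.9571280009242
[[[-3.11, 0, 0], [0.13, -0.85, -2.78], 4], [[-3.12, 0, 0], [0.13, -0.69, -2.83], 4], [[-3.11, 0, 0], [0.13, -0.54, -2.86], 4], [[-3.12, 0, 0], [0.13, -0.38, -2.88], 4], [[0.0, 0, 0], [1.28, -0.0, -0.0], 4], [[0.0, 0, 0], [1.29, -0.0, -0.0], 4], [[0.0, 0, 0], [1.28, -0.0, -0.0], 4]]
[0.4605 0.0285 0.0915] -78.49712800092419
```

View pics/w9.png

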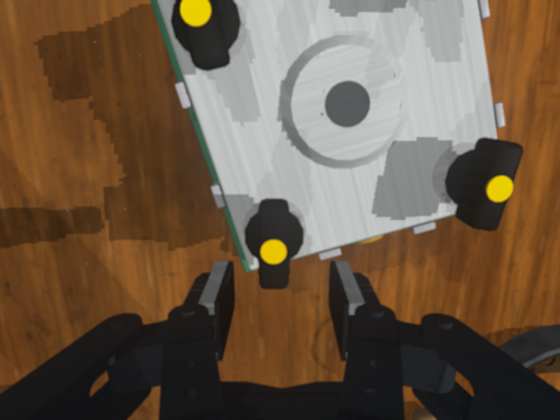

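View pics/s9.png

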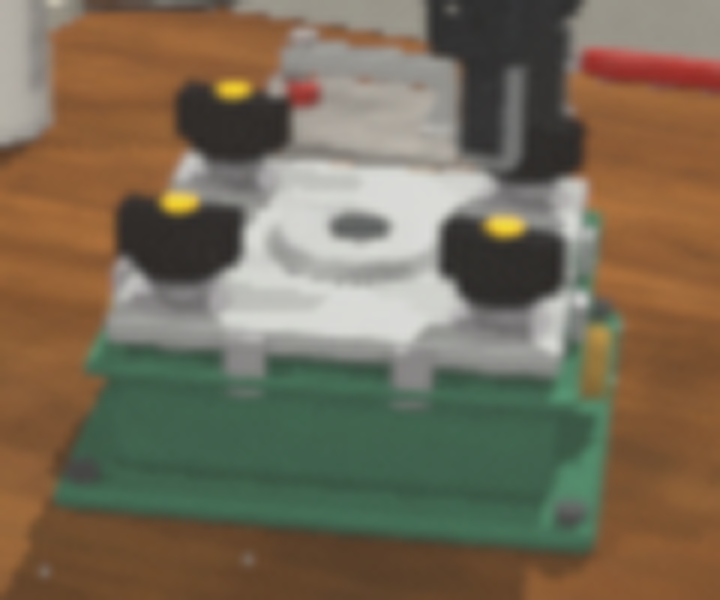

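Request:
step_arm:
  targets:
    - [[-3.1,0,0],[0.1,-0.85,-2.8],4]
    - [[-3.1,0,0],[0.1,-0.7,-2.8],4]
    - [[-3.1,0,0],[0.1,-0.55,-2.85],4]
    - [[-3.1,0,0],[0.1,-0.4,-2.9],4]
    - [[0,0,0],[1.4,0,0],4]
    - [[0,0,0],[1.4,0,0],4]
    - [[0,0,0],[1.2,0,0],4]
    - [[0,0,0],[0,0,0],4]
    - [[0,0,0],[0,0,0],4]
    - [[0,0,0],[0,0,0],4]

```text
clock: 14.65
tcp_pos: [0.4593, 0.0285, 0.0905]
orientation: [0.547, 0.448, 0.547, -0.448]
wrist_force: [0.2, -0.1, 0.5]
finger_gap: 0.0395
```

```bash
python3 s.py
python3 - <<'E'
from fit import *
im=read_camera('wrist'); cv2.imwrite('pics/w10.png',im[:,:,::-1]); s=get_state();c=cam('wrist',s)
for px,a in yellow(im,40):
    o,v=ray(c,px);v=v[0];X=o+v*((.1082-o[2])/v[2]); print(px,a,X)
E
python3 s.py
```

```text
t 14.65 p [0.4593 0.0285 0.0905] phi -78.59 F [ 0.2 -0.1  0.5] T [ 0.031 -0.005  0.018] gap 0.0395 j6 1.26
[384.2, 173.2] 837 [0.4849 0.0836 0.1082]
[281.3, 300.5] 872 [0.4597 0.0279 0.1082]
t 14.7 p [0.4595 0.0284 0.0907] phi -78.59 F [-0.   0.5  0.5] T [-0.03  -0.021  0.042] gap 0.0403 j6 1.26
```

View pics/w10.png

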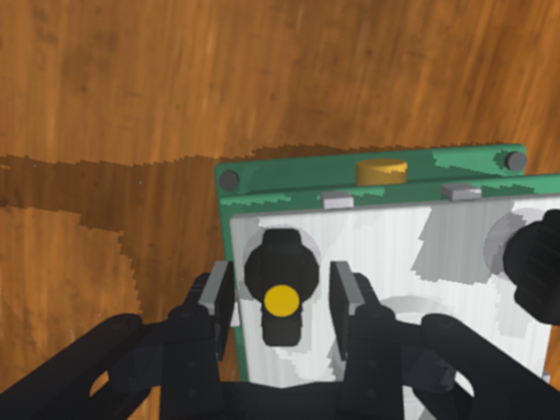

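Request:
step_arm:
  targets:
    - [[0,0,0],[0,0,0],1]
    - [[0,0,0],[0,0,0],1]
    - [[0,0,0],[0,0,0],1]
    - [[0,0,0],[0,0,0],1]
    - [[2,0,0],[0.01,0,0],1]
    - [[2,0,0],[0.01,0,0],1]
    - [[2,0,0],[0.01,0,0],1]
    - [[2,0,0],[0.01,0,0],1]
    - [[2,0,0],[0.01,0,0],1]
    - [[2,0,0],[0.01,0,0],1]

```text
clock: 15.7
tcp_pos: [0.4595, 0.0284, 0.0904]
orientation: [0.498, 0.503, 0.497, -0.503]
wrist_force: [-1.5, -1.0, 7.2]
finger_gap: 0.0149
```

```bash
python3 s.py
```

```text
t 15.7 p [0.4595 0.0284 0.0904] phi -90.65 F [-1.5 -1.   7.2] T [-0.057  0.408  0.071] gap 0.0149 j6 1.47
```

Request:
step_arm:
  targets:
    - [[1.2,0,0],[0.005,0,0],1]
    - [[1.2,0,0],[0.005,0,0],1]
    - [[1.2,0,0],[0.005,0,0],1]
    - [[1.2,0,0],[0.005,0,0],1]
    - [[1.2,0,0],[0.005,0,0],1]
    - [[1.2,0,0],[0.005,0,0],1]
    - [[1.2,0,0],[0.005,0,0],1]
    - [[1.2,0,0],[0.005,0,0],1]
    - [[1.2,0,0],[0.005,0,0],1]
    - [[1.2,0,0],[0.005,0,0],1]

```text
clock: 16.7
tcp_pos: [0.4595, 0.0284, 0.0901]
orientation: [0.443, 0.552, 0.442, -0.552]
wrist_force: [-2.4, -0.6, 8.5]
finger_gap: 0.0146
```

```bash
python3 s.py
```

```text
t 16.7 p [0.4595 0.0284 0.0901] phi -102.6 F [-2.4 -0.6  8.5] T [-0.035  0.479  0.177] gap 0.0146 j6 1.68
```

Request:
step_arm:
  targets:
    - [[0,0,0],[0,0,0],1]
    - [[0,0,0],[0,0,0],1]
    - [[0,0,0],[0,0,0],1]
    - [[0,0,0],[0,0,0],1]
    - [[0,0,0],[0,0,0],1]
    - [[1,0,0],[0.004,0,0],1]
    - [[1,0,0],[0.004,0,0],1]
    - [[1,0,0],[0.004,0,0],1]
    - [[1,0,0],[0.004,0,0],1]
    - [[1,0,0],[0.004,0,0],1]

```text
clock: 17.7
tcp_pos: [0.4595, 0.0284, 0.09]
orientation: [0.418, 0.571, 0.417, -0.57]
wrist_force: [-1.5, 0.3, 8.9]
finger_gap: 0.0148
```

```bash
python3 s.py
```

```text
t 17.7 p [0.4595 0.0284 0.09  ] phi -107.59 F [-1.5  0.3  8.9] T [-0.099  0.519  0.209] gap 0.0148 j6 1.77
```

Run:
```python
from h import *
c=[.4595,.0284,.0898]
hop(c,-109,[.6025,-.0527],-99.5,.090,zs=.126,grip=4)
```

```text
[[[0, 0, 0], [0, 0, 0], 4], [[0, 0, 0], [0, 0, 0], 4], [[-0.0, 0, 0], [-3.62, 0.0, 0.0], 4], [[-1.9, 0, 0], [0.0, 3.23, 0.6], 4], [[-1.9, 0, 0], [0.0, 3.21, 0.71], 4], [[-1.9, 0, 0], [0.0, 3.19, 0.82], 4], [[-1.9, 0, 0], [0.0, 3.15, 0.92], 4], [[-1.9, 0, 0], [0.0, 3.13, 1.02], 4], [[0.0, 0, 0], [1.8, -0.0, 0.0], 4], [[0.0, 0, 0], [1.8, -0.0, 0.0], 4]]
[ 0.6025 -0.0527  0.09  ] -99.49999999999997
```

Request:
step_arm:
  targets:
    - [[1.5,0,0],[0,0,0],1]
    - [[0,0,0],[0,0,0],4]
    - [[0,0,0],[0,0,0],4]
    - [[0,0,0],[-3.6,0,0],4]
    - [[-1.9,0,0],[0,3.2,0.6],4]
    - [[-1.9,0,0],[0,3.2,0.7],4]
    - [[-1.9,0,0],[0,3.2,0.8],4]
    - [[-1.9,0,0],[0,3.15,0.9],4]
    - [[-1.9,0,0],[0,3.15,1.0],4]
    - [[0,0,0],[1.0,0,0],4]

```text
clock: 18.7
tcp_pos: [0.6066, -0.0546, 0.1153]
orientation: [0.458, 0.541, 0.455, -0.539]
wrist_force: [0.1, 0.1, -0.1]
finger_gap: 0.0397
```

```bash
python3 s.py
python3 - <<'E'
from fit import *
im=read_camera('wrist'); im=read_camera('wrist'); cv2.imwrite('pics/w11.png',im[:,:,::-1]); s=get_state();c=cam('wrist',s)
for px,a in yellow(im,40):
    o,v=ray(c,px);v=v[0];X=o+v*((.1082-o[2])/v[2]); print(px,a,X)
E
python3 s.py
```

```text
t 18.7 p [ 0.6066 -0.0546  0.1153] phi -99.64 F [ 0.1  0.1 -0.1] T [ 0.045 -0.011 -0.   ] gap 0.0397 j6 1.52
[144.2, 13.4] 960 [0.5682 0.0601 0.1082]
[67.5, 25.8] 142 [0.5382 0.0616 0.1082]
[278.8, 273.9] 633 [ 0.5997 -0.0517  0.1082]
t 18.8 p [ 0.6009 -0.0521  0.1126] phi -99.62 F [-0.5 -0.1 -0.4] T [-0.001  0.007 -0.022] gap 0.04 j6 1.52
```

View pics/w11.png

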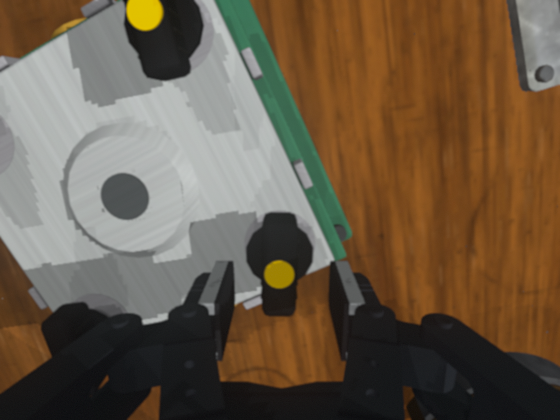

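Request:
step_arm:
  targets:
    - [[0,0,0],[1.1,0.1,0],4]
    - [[0,0,0],[1.1,0,0],4]
    - [[0,0,0],[0,0,0],4]
    - [[0,0,0],[0,0,0],1]
    - [[0,0,0],[0,0,0],1]
    - [[0,0,0],[0,0,0],1]
    - [[0,0,0],[0,0,0],1]
    - [[4,0,0],[0.017,0,0],1]
    - [[4,0,0],[0.017,0,0],1]
    - [[4,0,0],[0.017,0,0],1]

```text
clock: 19.8
tcp_pos: [0.6026, -0.0519, 0.0929]
orientation: [-0.397, -0.585, -0.397, 0.585]
wrist_force: [-3.8, 1.3, 5.0]
finger_gap: 0.0143
```

```bash
python3 s.py
```

```text
t 19.8 p [ 0.6026 -0.0519  0.0929] phi -111.72 F [-3.8  1.3  5. ] T [0.244 0.774 0.059] gap 0.0143 j6 1.73
```

Still free (0.06), so I'll turn 12° more, slowly.

Request:
step_arm:
  targets:
    - [[1.2,0,0],[0.005,0,0],1]
    - [[1.2,0,0],[0.005,0,0],1]
    - [[1.2,0,0],[0.005,0,0],1]
    - [[1.2,0,0],[0.005,0,0],1]
    - [[1.2,0,0],[0.005,0,0],1]
    - [[1.2,0,0],[0.005,0,0],1]
    - [[1.2,0,0],[0.005,0,0],1]
    - [[1.2,0,0],[0.005,0,0],1]
    - [[1.2,0,0],[0.005,0,0],1]
    - [[1.2,0,0],[0.005,0,0],1]

```text
clock: 20.8
tcp_pos: [0.6028, -0.052, 0.0926]
orientation: [-0.334, -0.623, -0.334, 0.623]
wrist_force: [-5.1, 1.5, 5.4]
finger_gap: 0.0144
```

```bash
python3 s.py
```

```text
t 20.8 p [ 0.6028 -0.052   0.0926] phi -123.54 F [-5.1  1.5  5.4] T [0.299 0.985 0.192] gap 0.0144 j6 1.94
```

Request:
step_arm:
  targets:
    - [[0,0,0],[0,0,0],1]
    - [[0,0,0],[0,0,0],1]
    - [[0,0,0],[0,0,0],1]
    - [[0,0,0],[0,0,0],1]
    - [[0,0,0],[0,0,0],1]
    - [[0.8,0,0],[0.003,0,0],1]
    - [[0.8,0,0],[0.003,0,0],1]
    - [[0.8,0,0],[0.003,0,0],1]
    - [[0.8,0,0],[0.003,0,0],1]
    - [[0.8,0,0],[0.003,0,0],1]

```text
clock: 21.8
tcp_pos: [0.6028, -0.0521, 0.0925]
orientation: [-0.313, -0.634, -0.313, 0.634]
wrist_force: [-4.1, 1.5, 5.7]
finger_gap: 0.0145
```

```bash
python3 s.py
python3 - <<'E'
from h import *
a,p,f=plan([.6027,-.052,.127],-127.7,[.5715,.0593,.127],-127.7+40.7,5,4)
show(a)
E
```

```text
t 21.8 p [ 0.6028 -0.0521  0.0925] phi -127.52 F [-4.1  1.5  5.7] T [0.272 0.92  0.177] gap 0.0145 j6 2.01
[[[-8.14, 0, 0], [0.0, -1.85, -1.38], 4], [[-8.14, 0, 0], [0.0, -1.65, -1.63], 4], [[-8.14, 0, 0], [0.0, -1.39, -1.84], 4], [[-8.14, 0, 0], [0.0, -1.12, -2.03], 4], [[-8.14, 0, 0], [0.0, -0.82, -2.16], 4]]
```

Run:
```python
from h import *
for i in range(4):
    read_camera('wrist'); s=get_state(); print(round(s['clock'],2),s['ft_torque'][2].round(3),round(phi(s),2),s['wrist_force'])
```

```text
21.85 0.146 -127.56 [-4.941   1.5336  6.3518]
21.9 0.109 -127.52 [-4.1297  1.459   5.7542]
21.95 0.055 -127.51 [-5.3683  1.063   5.9896]
22.0 0.1 -127.51 [-4.6564  1.7495  6.6585]
```

Request:
step_arm:
  targets:
    - [[1.5,0,0],[0,0,0],1]
    - [[0,0,0],[0,0,0],4]
    - [[0,0,0],[0,0,0],4]
    - [[0,0,0],[-3.6,0,0],4]
    - [[-8.4,0,0],[0,-1.85,-1.4],4]
    - [[-8.4,0,0],[0,-1.65,-1.65],4]
    - [[-8.4,0,0],[0,-1.4,-1.85],4]
    - [[-8.4,0,0],[0,-1.1,-2.05],4]
    - [[-8.4,0,0],[0,-0.8,-2.15],4]
    - [[0,0,0],[1.0,0,0],4]

```text
clock: 23.0
tcp_pos: [0.575, 0.0623, 0.1189]
orientation: [0.515, 0.487, 0.513, -0.485]
wrist_force: [-0.5, 0.1, -0.1]
finger_gap: 0.0401
```

```bash
python3 s.py
python3 - <<'E'
from fit import *
im=read_camera('wrist'); im=read_camera('wrist'); cv2.imwrite('pics/w12.png',im[:,:,::-1]); s=get_state();c=cam('wrist',s)
for px,a in yellow(im,40):
    o,v=ray(c,px);v=v[0];X=o+v*((.1082-o[2])/v[2]); print(px,a,X)
E
python3 s.py
```

```text
t 23.0 p [0.575  0.0623 0.1189] phi -86.75 F [-0.5  0.1 -0.1] T [-0.015 -0.006  0.012] gap 0.0401 j6 1.48
[175.7, 194.4] 561 [0.527  0.0931 0.1082]
[274.7, 274.5] 637 [0.5709 0.058  0.1082]
[41.7, 319.2] 548 [0.4588 0.0275 0.1082]
t 23.1 p [0.5738 0.0602 0.1165] phi -87.1 F [ 0.1 -0.4  0.3] T [-0.011 -0.014 -0.   ] gap 0.0398 j6 1.49
```

View pics/w12.png

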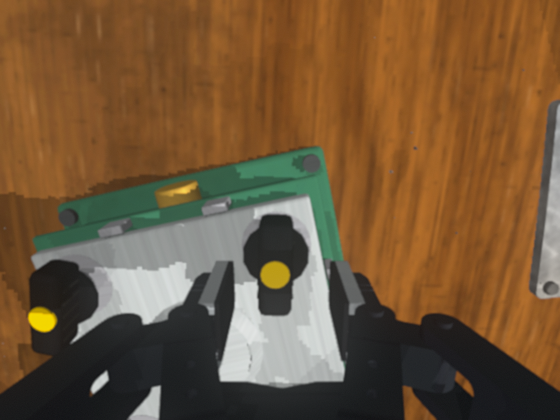

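Request:
step_arm:
  targets:
    - [[0,0,0],[1.25,-0.2,0.1],4]
    - [[0,0,0],[1.2,0,0],4]
    - [[0,0,0],[0,0,0],4]
    - [[0,0,0],[0,0,0],1]
    - [[0,0,0],[0,0,0],1]
    - [[0,0,0],[0,0,0],1]
    - [[0,0,0],[0,0,0],1]
    - [[4,0,0],[0.017,0,0],1]
    - [[4,0,0],[0.017,0,0],1]
    - [[4,0,0],[0.017,0,0],1]

```text
clock: 24.1
tcp_pos: [0.5713, 0.0585, 0.0929]
orientation: [-0.458, -0.538, -0.458, 0.539]
wrist_force: [-4.2, -3.0, 2.5]
finger_gap: 0.0147
```

```bash
python3 s.py
```

```text
t 24.1 p [0.5713 0.0585 0.0929] phi -99.25 F [-4.2 -3.   2.5] T [-0.595  0.893  0.03 ] gap 0.0147 j6 1.7
```

Request:
step_arm:
  targets:
    - [[1.2,0,0],[0.005,0,0],1]
    - [[1.2,0,0],[0.005,0,0],1]
    - [[1.2,0,0],[0.005,0,0],1]
    - [[1.2,0,0],[0.005,0,0],1]
    - [[1.2,0,0],[0.005,0,0],1]
    - [[1.2,0,0],[0.005,0,0],1]
    - [[1.2,0,0],[0.005,0,0],1]
    - [[1.2,0,0],[0.005,0,0],1]
    - [[1.2,0,0],[0.005,0,0],1]
    - [[1.2,0,0],[0.005,0,0],1]

```text
clock: 25.1
tcp_pos: [0.5712, 0.0585, 0.0925]
orientation: [-0.4, -0.582, -0.4, 0.584]
wrist_force: [-6.3, -2.6, 2.8]
finger_gap: 0.0148
```

```bash
python3 s.py
```

```text
t 25.1 p [0.5712 0.0585 0.0925] phi -111.13 F [-6.3 -2.6  2.8] T [-0.612  0.938  0.117] gap 0.0148 j6 1.9
```

Request:
step_arm:
  targets:
    - [[0,0,0],[0,0,0],1]
    - [[0,0,0],[0,0,0],1]
    - [[0,0,0],[0,0,0],1]
    - [[0,0,0],[0,0,0],1]
    - [[1.2,0,0],[0.005,0,0],1]
    - [[1.2,0,0],[0.005,0,0],1]
    - [[1.2,0,0],[0.005,0,0],1]
    - [[1.2,0,0],[0.005,0,0],1]
    - [[1.2,0,0],[0.005,0,0],1]
    - [[1.2,0,0],[0.005,0,0],1]

```text
clock: 26.1
tcp_pos: [0.5711, 0.0585, 0.0924]
orientation: [-0.363, -0.606, -0.362, 0.608]
wrist_force: [-6.1, -2.8, 5.0]
finger_gap: 0.0145
```

```bash
python3 s.py
```

```text
t 26.1 p [0.5711 0.0585 0.0924] phi -118.32 F [-6.1 -2.8  5. ] T [-0.592  1.152  0.173] gap 0.0145 j6 2.03
```

Request:
step_arm:
  targets:
    - [[0,0,0],[0,0,0],1]
    - [[0,0,0],[0,0,0],1]
    - [[0,0,0],[0,0,0],1]
    - [[0,0,0],[0,0,0],1]
    - [[0,0,0],[0,0,0],1]
    - [[0,0,0],[0,0,0],1]
    - [[1,0,0],[0.004,0,0],1]
    - [[1,0,0],[0.004,0,0],1]
    - [[1,0,0],[0.004,0,0],1]
    - [[1,0,0],[0.004,0,0],1]

```text
clock: 27.1
tcp_pos: [0.5711, 0.0585, 0.0923]
orientation: [-0.341, -0.619, -0.341, 0.62]
wrist_force: [-5.6, -3.1, 4.6]
finger_gap: 0.0147
```

```bash
python3 s.py;python3 - <<'E'
from h import *
for i in range(3):
    read_camera('wrist'); s=get_state(); print(round(s['clock'],2),s['ft_torque'][2].round(3),round(phi(s),2))
a,p,f=plan([.5715,.0587,.129],-122.5,[.4908,-.0832,.129],-91,5,4)
show(a)
E
```

```text
t 27.1 p [0.5711 0.0585 0.0923] phi -122.3 F [-5.6 -3.1  4.6] T [-0.613  1.173  0.192] gap 0.0147 j6 2.1
27.15 0.154 -122.35
27.2 0.096 -122.29
27.25 0.065 -122.28
[[[-6.3, 0, 0], [0.0, 0.16, 3.26], 4], [[-6.3, 0, 0], [0.0, -0.19, 3.26], 4], [[-6.3, 0, 0], [0.0, -0.55, 3.22], 4], [[-6.3, 0, 0], [0.0, -0.9, 3.14], 4], [[-6.3, 0, 0], [0.0, -1.24, 3.02], 4]]
```

Request:
step_arm:
  targets:
    - [[1.5,0,0],[0,0,0],1]
    - [[0,0,0],[0,0,0],4]
    - [[0,0,0],[0,0,0],4]
    - [[0,0,0],[-3.6,0,0],4]
    - [[-6.6,0,0],[0,0.1,3.25],4]
    - [[-6.6,0,0],[0,-0.2,3.25],4]
    - [[-6.6,0,0],[0,-0.6,3.2],4]
    - [[-6.6,0,0],[0,-0.95,3.1],4]
    - [[-6.6,0,0],[0,-1.3,3.0],4]
    - [[0,0,0],[1.0,0,0],4]

```text
clock: 28.25
tcp_pos: [0.4883, -0.0831, 0.1192]
orientation: [0.498, 0.504, 0.495, -0.503]
wrist_force: [0.0, 0.9, -0.3]
finger_gap: 0.0403
```

```bash
python3 s.py
python3 - <<'E'
from fit import *
im=read_camera('wrist'); im=read_camera('wrist'); cv2.imwrite('pics/w13.png',im[:,:,::-1]); s=get_state();c=cam('wrist',s)
for px,a in yellow(im,40):
    o,v=ray(c,px);v=v[0];X=o+v*((.1082-o[2])/v[2]); print(px,a,X)
E
python3 s.py
```

```text
t 28.25 p [ 0.4883 -0.0831  0.1192] phi -90.87 F [ 0.   0.9 -0.3] T [ 0.008 -0.01  -0.013] gap 0.0403 j6 1.26
[200.8, 9.0] 644 [0.4591 0.0272 0.1082]
[539.4, 203.7] 703 [ 0.6022 -0.0512  0.1082]
[286.5, 274.1] 596 [ 0.4902 -0.0827  0.1082]
t 28.35 p [ 0.4879 -0.0806  0.1171] phi -90.94 F [0.3 0.5 0.7] T [ 0.042 -0.038  0.02 ] gap 0.0399 j6 1.26
```

View pics/w13.png

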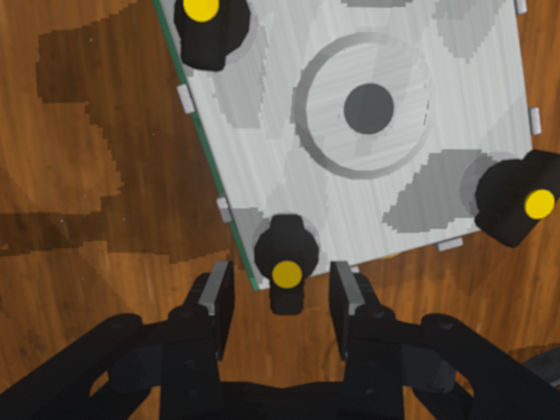

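Request:
step_arm:
  targets:
    - [[0,0,0],[1.3,0.25,0.2],4]
    - [[0,0,0],[1.2,0,0],4]
    - [[0,0,0],[0,0,0],4]
    - [[0,0,0],[0,0,0],1]
    - [[0,0,0],[0,0,0],1]
    - [[0,0,0],[0,0,0],1]
    - [[0,0,0],[0,0,0],1]
    - [[4,0,0],[0.017,0,0],1]
    - [[4,0,0],[0.017,0,0],1]
    - [[4,0,0],[0.017,0,0],1]

```text
clock: 29.35
tcp_pos: [0.4907, -0.082, 0.0925]
orientation: [0.441, 0.553, 0.441, -0.553]
wrist_force: [0.9, 2.3, -0.2]
finger_gap: 0.0149
```

```bash
python3 s.py
```

```text
t 29.35 p [ 0.4907 -0.082   0.0925] phi -102.91 F [ 0.9  2.3 -0.2] T [ 0.413 -0.063  0.184] gap 0.0149 j6 1.47
```

Request:
step_arm:
  targets:
    - [[0,0,0],[0,0,0],1]
    - [[0,0,0],[0,0,0],1]
    - [[0,0,0],[0,0,0],1]
    - [[0,0,0],[0,0,0],1]
    - [[0,0,0],[0,0,0],1]
    - [[0,0,0],[0,0,0],1]
    - [[0,0,0],[0,0,0],1]
    - [[1,0,0],[0.004,0,0],1]
    - [[1,0,0],[0.004,0,0],1]
    - [[1,0,0],[0.004,0,0],1]

```text
clock: 30.35
tcp_pos: [0.4908, -0.0821, 0.0924]
orientation: [0.427, 0.564, 0.427, -0.564]
wrist_force: [0.5, 4.9, 1.8]
finger_gap: 0.0148
```

```bash
python3 s.py
```

```text
t 30.35 p [ 0.4908 -0.0821  0.0924] phi -105.78 F [0.5 4.9 1.8] T [ 1.094 -0.218  0.215] gap 0.0148 j6 1.52
```

Request:
step_arm:
  targets:
    - [[0,0,0],[0,0,0],1]
    - [[0,0,0],[0,0,0],1]
    - [[0,0,0],[0,0,0],1]
    - [[0,0,0],[0,0,0],1]
    - [[0,0,0],[0,0,0],1]
    - [[0,0,0],[0,0,0],1]
    - [[0,0,0],[0,0,0],1]
    - [[1,0,0],[0.004,0,0],1]
    - [[1,0,0],[0.004,0,0],1]
    - [[1,0,0],[0.004,0,0],1]

```text
clock: 31.35
tcp_pos: [0.4909, -0.0821, 0.0924]
orientation: [0.412, 0.575, 0.412, -0.575]
wrist_force: [0.8, 4.8, 1.1]
finger_gap: 0.0145
```

```bash
python3 s.py;python3 - <<'E'
from h import *
for i in range(3):
    read_camera('wrist'); s=get_state(); print(round(s['clock'],2),s['ft_torque'][2].round(3),round(phi(s),2))
E
```

```text
t 31.35 p [ 0.4909 -0.0821  0.0924] phi -108.78 F [0.8 4.8 1.1] T [ 0.955 -0.239  0.179] gap 0.0145 j6 1.57
31.4 0.09 -108.83
31.45 0.069 -108.77
31.5 0.109 -108.75
```

Request:
step_arm:
  targets:
    - [[0,0,0],[0,0,0],4]
    - [[0,0,0],[0,0,0],4]
    - [[0,0,0],[0,0,0],4]
    - [[0,0,0],[-2,0,0],4]
    - [[0,0,0],[-4,0,0],4]
    - [[0,0,0],[-4,0,0],4]
    - [[0,0,0],[-3,0,-3],4]
    - [[0,0,0],[-2,-3,-3],4]
    - [[0,0,0],[0,-3,0],4]
    - [[0,0,0],[0,0,0],4]

```text
clock: 32.5
tcp_pos: [0.4504, -0.0049, 0.243]
orientation: [-0.412, -0.574, -0.412, 0.575]
wrist_force: [0.5, 0.2, 0.1]
finger_gap: 0.0399
```

```bash
python3 s.py
python3 - <<'E'
from fit import *
for n in ['wrist','scene','top']:
    im=read_camera(n); s=get_state(); cv2.imwrite(f'pics/{n}14.png',im[:,:,::-1]); print(n,yellow(im,4))
    if n=='scene': cv2.imwrite('pics/s14.png',cv2.resize(im[170:270,250:370,::-1],None,fx=6,fy=6,interpolation=cv2.INTER_CUBIC))
s=get_state(); print(s['clock'],s['tcp_pos'])
E
```

```text
t 32.5 p [ 0.4504 -0.0049  0.243 ] phi -108.66 F [0.5 0.2 0.1] T [-0.006 -0.078 -0.034] gap 0.0399 j6 1.71
wrist [([412.7, 66.2], 318), ([313.2, 76.4], 174), ([278.8, 156.4], 276), ([482.3, 196.6], 246), ([358.7, 269.5], 113)]
scene [([240.9, 176.8], 13), ([288.4, 185.1], 17), ([337.4, 188.6], 15), ([278.9, 203.9], 18), ([333.6, 207.9], 17), ([349.0, 229.3], 23)]
top [([284.7, 173.9], 39)]
32.65 [ 0.4534 -0.0066  0.2421]
```

View pics/wrist14.png

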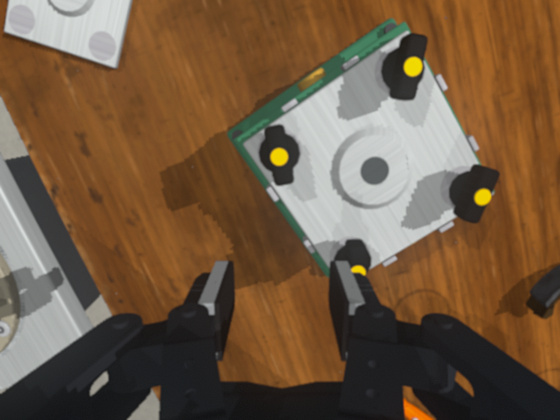

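View pics/s14.png

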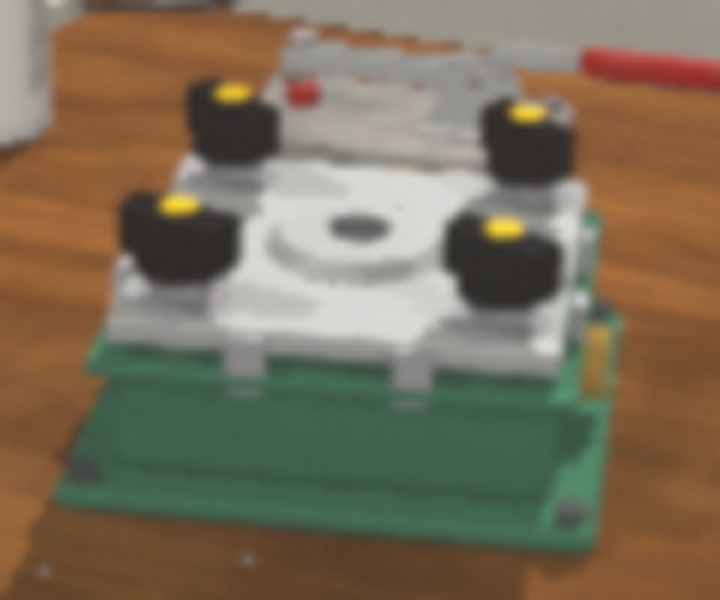

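Run:
```python
from fit import *
im=cv2.imread('pics/wrist14.png')[:,:,::-1].copy()
s=get_state(); import copy
s=dict(s); c=cam('wrist',s)
caps={1:[278.8,156.4],2:[412.7,66.2],3:[482.3,196.6],4:[358.7,269.5]}
for k,px in caps.items():
    o,v=ray(c,px);v=v[0];X=o+v*((.107-o[2])/v[2]); P[k]=X.tolist(); print(k,X,fit(im,c,k,np.arange(-150,-60,1)))
```

```text
1 [0.4627 0.0266 0.107 ] (np.int64(-99), np.float64(0.816))
2 [0.5747 0.0573 0.107 ] (np.int64(-119), np.float64(0.801))
3 [ 0.6054 -0.0548  0.107 ] (np.int64(-124), np.float64(0.803))
4 [ 0.4952 -0.0834  0.107 ] (np.int64(-83), np.float64(0.447))
```

Run:
```python
from h import *
t={1:[278.9,203.9],2:[288.4,185.1],3:[337.4,188.6],4:[333.6,207.9]}
c=cam('scene')
for k in K:
    o,v=ray(c,t[k]);v=v[0];d=np.array(K[k])-o[:2];s=(d@v[:2])/(v[:2]@v[:2]);print(k,'cap z',(o+s*v)[2].round(4))
print(hand_in())
```

```text
1 cap z 0.1067
2 cap z 0.1072
3 cap z 0.1067
4 cap z 0.1066
the job is handed in; nothing more can be done
None
```

I closed the cover with the four knobs in two crosswise passes (1–3–2–4 both times) and handed the job in at about 33 s of the 72 s allowed. By my checks all four knobs are hand-tight and the cover is down evenly; `hand_in()` gave no verdict.

- **First pass:** each knob turned 72° (a fifth of a turn).
- **Second pass:** I turned each knob on by feel. The drag stayed at about 0.06 N m until each came home, about 75–92° from the start, and I then went about 15° further.
- **Tightness:** torque while turning averaged roughly 0.23–0.25 N m per knob, and the highest single reading was 0.215 N m. After the hand settled, knobs 2, 3 and 4 read about 0.06–0.11 N m, inside the hand-tight range; I did not take a settled reading on knob 1.

**Final checks with the hand clear:** the four knob caps stood 106.6–107.2 mm high, about 4 mm lower than at the start and level to within what the camera can measure. No wrist force reading came near the limits (about 20 N at most).

**What was less certain:**
- **Torque noise:** readings varied by about 0.03–0.05 N m, and the last small steps read lower (0.17–0.21) than the turn angle predicted (about 0.25–0.29).
- **Spring-back:** seen from the wrist camera, knob 1 sprang back about 10° and knobs 2 and 3 about 5°, all still past their home angle. Knob 4 was hidden by a finger, so its spring-back was not checked.
- **Knob 1's first grip:** in the first pass the hand sat slightly low and pressed on the knob with about 17 N. I raised the grip for the others.

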